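# Stamp a tool holder under the lever press

## Robot

A 6-joint arm with a two-finger parallel gripper is mounted at the origin on the work surface. World frame = base frame: x ahead of the robot, y to its left, z up, the work surface at z = 0. Lengths are in mm, angles in rad, forces in N, time in s.
With the tool pointing down it reaches from about 300 to 775 mm from the base axis. Payload 14.6 kg.
Tool frame: the origin (TCP) lies at the very end of the fingers, on their centre line; the grasp point (between the pads) lies manip.grip_depth behind it (manip.grip_depth is the distance from the TCP to the grasp point, in mm); x points along the fingers, z is the direction in which the jaws open and shut, and the axes are right-handed (so a half turn about x gives the same grasp; the last joint's range is limited). The gripper opens to 94 mm and grips with 3 to 60 N. Pads are 16 mm wide; open, the fingers measure 119 mm over their backs; the gripper's body (75 mm by 177 mm) begins 78 mm behind the grasp point.
Start: joints at [-1.394, 0.3, 1.521, -0, 1.321, -0.067], TCP at [132.759, -533.726, 167.246] pointing down, gripper open.
Joint ranges: [-3.03, 3.03], [-0.79, 2.21], [0.23, 2.52], [-1.04, 4.18], [0, 3.07], [-2.55, 2.55]. Speed limits (rad/s): [2.22, 2.22, 2.57, 3.14, 3.14, 3.14].

## Interface

Orientations are given as [roll, pitch, yaw] about the fixed x, y, z axes, in that order (R = Rz(yaw) Ry(pitch) Rx(roll)).
In Python, from cell import manip gives the robot as it stands.
- The arm moves only by the tool step_arm, never from a script. Its argument "commands" is one flat list of numbers, 7 for each row, row after row: the shift along the tool's x, y, z in m, then the turn, a rotation vector about the tool's x, y, z in degrees, then the finger opening in m, from 0 to 0.094. A call has 1 to 5 rows; each row shifts and turns the commanded pose from where the row before left it, along the tool's axes as they then stand; what a row does not reach is not made up. A row lasts 1/8 s, in which the tool goes at most 62.5 mm and 10.7 degrees, less where a joint would pass 70% of its speed; a pose out of reach is approached as far as the arm can. A call with a gripper value outside its range is refused whole. The fingers move at their own pace and stop on an object; "squeeze" is the grip in N (left out, the last holds). Time passes only in rows, so rows that do not move let the fingers close. It gives the time, the measured TCP pose, the force and the opening at its end, in the units of the state.
- manip.read_state(): the state, without advancing time (a new reading comes with each control period).
- manip.camera(name): name is "scene" or "top"; returns the picture (420x560x3 uint8, red, green, blue); there is no depth.
- manip.camera_model(name): a dict with "intrinsics" (3x3 intrinsics, pixels), "k1" (the pictures are not rectified: a ray, as slopes to the right and down, at radius r is drawn at 1 + k1 r^2 times it, then the intrinsics apply), "origin" and "orientation" of the camera in the world. Camera axes: x right, y up, looking along -z (the intrinsics and any distortion apply to the point x, -y, -z); pixel columns grow to the right and rows downward; lengths in mm; the calibration is good to about 2 mm. A picture is of the moment at which its call begins. camera_model takes no time and is no camera call.
- manip.sign_off(): hands the job in, once; it reports no verdict.
Trained networks look in the newest picture that a camera, given by its name, has taken for a name from the list of things; names that differ only in an ending like _2 or _b are one class to them, and where a whole thing is asked for, a point or a joint stands for the part that bears it (a point fixed in the world has none). Each returns a list of dicts, best first, with "score" (0 to 1); they miss things now and then, are a little off and sometimes report something else, mostly with a low value. They report only what shows in the picture. A call takes as long as a camera call. They do not tell look-alikes from the thing itself.
- manip.find_in(thing, camera): "centre" ([row, column] in pixels, amid what is visible of it).
- manip.outline_of(thing, camera): "pixels" (420x560 bool, what is visible of it) and "centre" ([row, column] in pixels, amid what is visible of it).
The state is a dict: "clock": time; "joints": joint angles; "qd": joint speeds; "effort": joint torques, N m; "eef_pos": TCP position; "eef_rot": TCP orientation; "wrist_force": force on the tool from outside, world axes, zero at the start; "moment": the same for the moment, N m; "finger_gap": finger opening in mm.
Only numpy, scipy, OpenCV 4.12 (cv2) and the standard library are available. Lean on these libraries where they do the work, as an engineer would, in place of code of your own. Each camera call takes 0.05 s, during which the arm holds its last target. There are 200 camera calls.

## Task

Take the tool holder with the solid block-shaped head out of the rack and lay it flat, right way up, in the lever press: the middle of its head on the anvil under the punch, its shank lying straight along the press across the narrow rest. Let go of it, then pull the sprung lever all the way down so that the punch bears on the head, and ease the lever slowly back up until it is fully home, never letting it fly back. Leave the holder lying in the press and everything else in its place.

Things in the scene. Friction and masses are not known exactly. Their poses are not given: they have to be found in the camera images.
- holder: Tool holder to stamp, aluminium, 0.26 kg, 190 mm long: block head 50 long (x), 36 wide, 28 high; square shank 18 x 18, 140 long, from the head towards -x, centred, undersides flush. Origin: centre of the head's underside; +x from shank to head, z up. Starts in one of the rack's pigeonholes, only the head sticking out. In the press fingers do not fit beside the head: regrasp it by the shank.
- holder_shank (a point): Point on the holder's shank axis halfway along it, 95 mm from the head's centre (holder frame -0.095, 0, 0.009). A good place to hold the shank when laying it in the press.
- rack: Plywood rack fixed on the left, 80 mm high, origin on the bench; front (-x) faces the middle of the bench, which is clear for putting things down. Three pigeonholes at y = -90, 0, 90 mm, 82 wide, 40 high, floor 30 mm above the bench. Front edge of roof and floor at x = -70 mm; under each head a steel tongue 24 mm wide reaches to x = -95. The holders slide out along -x.
- press: Green lever press fixed on the right. Origin: on the bench under the anvil. The holder must lie along its x (roughly world x), head towards +x, shank towards -x. Base 20 mm thick, x -190 to 70, y -140 to 60. Beside the anvil a column, x -40 to 40, y -104 to -34, 250 high; its overhanging head, x -30 to 30, y up to 48 mm, covers the anvil from 145 mm height up.
- anvil (a point): Centre of the top of the anvil, a 40 x 40 mm steel block, 60 mm above the bench; its axes are those of the press. The centre of the holder's head belongs here.
- rest (a point): Centre of the top edge of the narrow rest, an upright steel plate 12 mm thick (x), 60 mm wide (y), its top 60 mm above the bench, 145 mm to the -x side of the anvil. The end of the shank lies across it.
- punch: Steel punch, 18 mm in diameter, hanging from the ram over the anvil, its own spring behind it. Origin: centre of its lower end, 120 mm above the bench when the lever is home. It meets the holder's head (top at 88 mm) at about 0.93 rad of lever.
- lever (a joint): Angle of the sprung lever on the outer (-y) side of the press: 0 rad = home, pointing to the press's -x and 35 degrees up; 1.1 rad = fully down at its stop (28 degrees below level). The spring drives it home; it takes about 6 N at the grip at first and 15 N at the bottom.
- lever_pivot (a point): The lever's pivot on its axis: press frame (0, -155, 190) mm. The axis is along the press's y.
- lever_grip (a point): Centre of the lever's black cross grip, a cylinder 30 mm in diameter and 40 mm long along the press's y axis, 170 mm from the pivot in the press's x-z plane. It moves with the lever. It may be pinched by its two flat ends from above while the tool stays upright: it turns between the fingers.
- holder_round: Other tool holder in the rack, as the first but with a round head, 40 mm in diameter. Leave it. Origin under its head, x from shank to head.
- holder_fork: Other tool holder in the rack, as the first but its head is a fork with two prongs. Leave it. Origin under its head, x from shank to head.
- chuck_nut: Dark steel ring nut 64 mm in diameter, 24 high, standing on the bench. Origin under its centre. Leave it.
- chuck_nut_b: A second such nut, 64 mm in diameter, 24 high. Origin under its centre. Leave it.
- vblock: Steel V-block 70 x 60 x 54 mm. Origin under its centre. Leave it.
- wrench: Wrench 190 mm long, lying on the bench along its x. Leave it.
- parallel: Steel parallel bar 150 x 14 x 30 mm. Origin under its centre, along x. Leave it.
- collet: Tapered collet 33 mm in diameter, 40 high, standing. Origin under its centre. Leave it.
Not all that is in view belongs to the job. What is shaped like the holder but orange is not meant.

How it is judged:
By the outcome, as a careful person would: the job done as asked, in the order asked, and still so for the second after the job is handed in, with the robot touching nothing.
It also fails if it takes over 72 s, if anything falls off the work surface, if the arm or the gripper's body presses on something with over 40 N, if the wrist force passes 120 N, or if a joint passes its speed limit or range.

## Working session

There is one attempt and no reset: what is moved stays moved. The work goes in short steps, Python scripts to look and compute and a tool call to move; the robot and the scene stay as the last step left them, time stands still between calls to the robot, and variables do not carry over. Pictures are saved under pics/ and viewed, about 8 in all and at most 12, crops included, and the job is handed in when it is done.

Besides the shell and the picture viewer there is one more tool, called after "Request:" by a JSON object that holds its "name" and its "arguments". step_arm: Moves the arm, as the interface text tells. Its arguments: {"type":"object","properties":{"commands":{"type":"array"},"squeeze":{"type":"number"}},"required":["commands"]}

```bash
ls; mkdir -p pics; python3 - <<'E'
from cell import manip
import cv2,numpy as np
print(manip.read_state(), manip.grip_depth)
for c in("scene","top"):
    cv2.imwrite(f"pics/{c}0.png",manip.camera(c)[:,:,::-1]); print(c,manip.camera_model(c))
for t in("holder","holder_round","holder_fork","rack","press","punch","lever","lever_grip","anvil","rest"):
    for c in("scene","top"):
        try: print(t,c,[(np.round(d["centre"]).tolist(),round(d["score"],2)) for d in manip.find_in(t,c)[:3]])
        except Exception as e: print(t,c,e)
E
```

```text
pics
{'clock': 0.0, 'joints': array([-1.39359165e+00,  3.00465868e-01,  1.52158733e+00, -1.67943020e-05,
        1.32072255e+00, -6.66067782e-02]), 'qd': array([-0.00121538, -0.00178981, -0.00223439,  0.00042843, -0.00042613,
        0.00026431]), 'effort': array([ 1.36013603e-05, -5.31809449e+01, -3.52735555e+01,  7.08349259e-02,
        2.43481679e-02, -7.48760294e-05]), 'eef_pos': array([ 132.70430693, -533.42357674,  166.6865941 ]), 'eef_rot': array([3.08873454, 1.56961312, 1.76175383]), 'wrist_force': array([0.83846764, 0.38897244, 1.03872942]), 'moment': array([-0.01129163,  0.00432652,  0.01476424]), 'finger_gap': 93.88880688351894} 18.8
scene {'intrinsics': array([[473.15017192,   0.        , 282.26335402],
       [  0.        , 473.15017192, 205.09489369],
       [  0.        ,   0.        ,   1.        ]]), 'k1': -0.16444706651152324, 'origin': array([1268.71445612, -509.79522672,  957.92258809]), 'orientation': array([ 0.87035418, -0.01070603,  0.98569607])}
top {'intrinsics': array([[455.32240982,   0.        , 279.46083395],
       [  0.        , 455.32240982, 210.528668
[... 484 characters left out ...]
e [([224.0, 345.0], 0.56)]
holder_fork top [([197.0, 209.0], 0.64), ([179.0, 359.0], 0.31)]
rack scene [([211.0, 373.0], 0.69)]
rack top [([202.0, 180.0], 0.84)]
press scene [([306.0, 203.0], 0.81), ([286.0, 387.0], 0.52), ([276.0, 144.0], 0.51)]
press top [([180.0, 354.0], 0.96), ([128.0, 262.0], 0.26)]
punch scene []
punch top []
lever scene [([278.0, 144.0], 0.62)]
lever top [([170.0, 407.0], 0.98)]
lever_grip scene [([278.0, 144.0], 0.72)]
lever_grip top [([168.0, 409.0], 0.77)]
anvil scene [([305.0, 205.0], 0.94), ([240.0, 365.0], 0.42)]
anvil top [([178.0, 357.0], 0.68)]
rest scene [([308.0, 204.0], 0.77), ([210.0, 372.0], 0.67)]
rest top [([178.0, 359.0], 0.8), ([197.0, 210.0], 0.37)]
```

View pics/scene0.png

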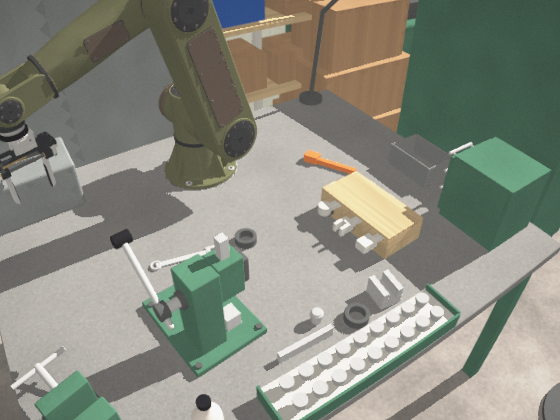

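View pics/top0.png

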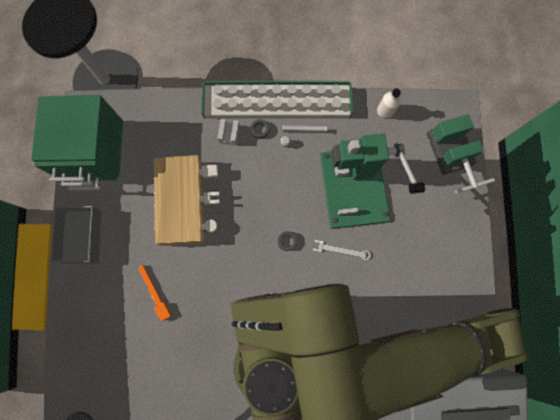

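The scene picture shows the rack at about (215,370), with three light heads on its front side. The block head is the nearest to the camera, at (243,364). The green press is at (305,205), with its grip at (240,122). In the top picture the block is at (171,211), the press at (180,354), the rest at (211,347) and the lever grip at (187,416). An orange decoy lies at (290,155), and there is a second press at the right edge.

```bash
cat > h.py <<'E'
from cell import manip
import numpy as np, cv2
from scipy.spatial.transform import Rotation as Ro
from scipy.optimize import least_squares
CM={c:manip.camera_model(c) for c in("scene","top")}
def rot(r): return Ro.from_euler("xyz",r).as_matrix()
def proj(p,c):
    m=CM[c]; q=(np.atleast_2d(p)-m["origin"])@rot(m["orientation"]); s=np.c_[q[:,0],-q[:,1]]/-q[:,2:]
    s=s*(1+m["k1"]*(s**2).sum(1,keepdims=True)); K=m["intrinsics"]
    return np.c_[s[:,1]*K[1,1]+K[1,2], s[:,0]*K[0,0]+K[0,2]]   # row,col
def at_z(rc,c,z):
    m=CM[c]; f=lambda v:(proj([v[0],v[1],z],c)[0]-rc)/10
    return least_squares(f,[500,0],x_scale=100).x
def place(pts,x,y,yaw):
    return np.atleast_2d(pts)@rot([0,0,yaw]).T+[x,y,0]
def fit(obs,x0,free=None):
    """obs: list of (cam,[row,col],local point); pose x,y,yaw on the bench"""
    f=lambda v:np.concatenate([proj(place(l,v[0]*100,v[1]*100,v[2]),c)[0]-rc for c,rc,l in obs])
    s=least_squares(f,[x0[0]/100,x0[1]/100,x0[2]],loss="soft_l1"); return np.array([s.x[0]*100,s.x[1]*100,s.x[2]]), s.fun.reshape(-1,2)
E
python3 - <<'E'
from h import *
t=cv2.imread("pics/top0.png"); s=cv2.imread("pics/scene0.png")
def crop(im,r0,r1,c0,c1,k,n):
    b=cv2.resize(im[r0:r1,c0:c1],None,fx=k,fy=k,interpolation=cv2.INTER_CUBIC)
    for r in range((r0+9)//10*10,r1,10): cv2.putText(b,str(r),(0,(r-r0)*k+k//2),0,.35,(0,0,255),1); cv2.line(b,(24,(r-r0)*k+k//2),(30,(r-r0)*k+k//2),(0,0,255),1)
    for c in range((c0+9)//10*10,c1,10): cv2.putText(b,str(c),((c-c0)*k-8,10),0,.33,(0,0,255),1); cv2.line(b,((c-c0)*k+k//2,12),((c-c0)*k+k//2,18),(0,0,255),1)
    cv2.imwrite(n,b); return b
a=crop(t,128,234,310,430,5,"pics/c1.png")
b=crop(s,180,260,310,430,6,"pics/c2.png"); d=crop(t,148,250,145,235,6,"pics/c3.png"); 
crop(s,225,375,105,275,4,"pics/c4.png")
print(at_z([171,211],"top",58),at_z([211,347],"top",60),at_z([187,416],"top",287))
E
```

```text
[626.65680792 195.26606532] [ 491.75391575 -243.89073543] [ 519.47661255 -401.33171763]
```

View pics/c1.png

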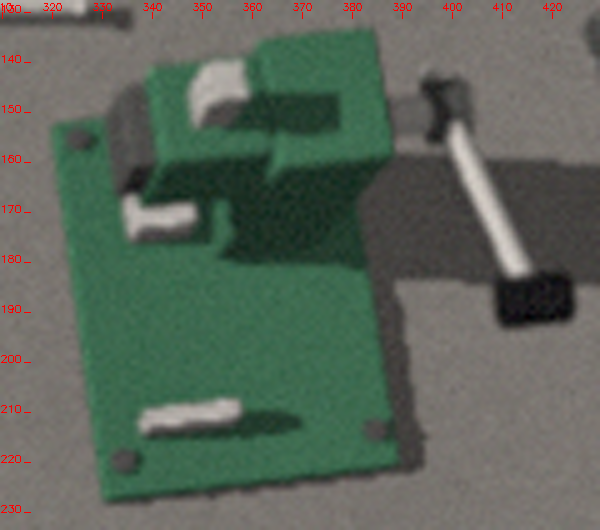

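View pics/c3.png

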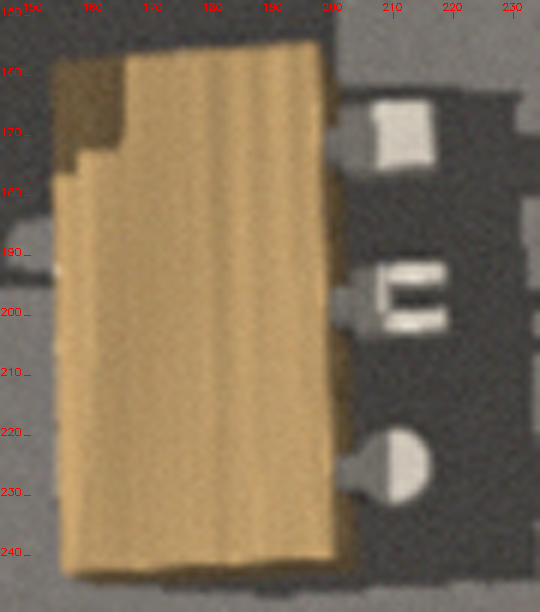

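View pics/c4.png

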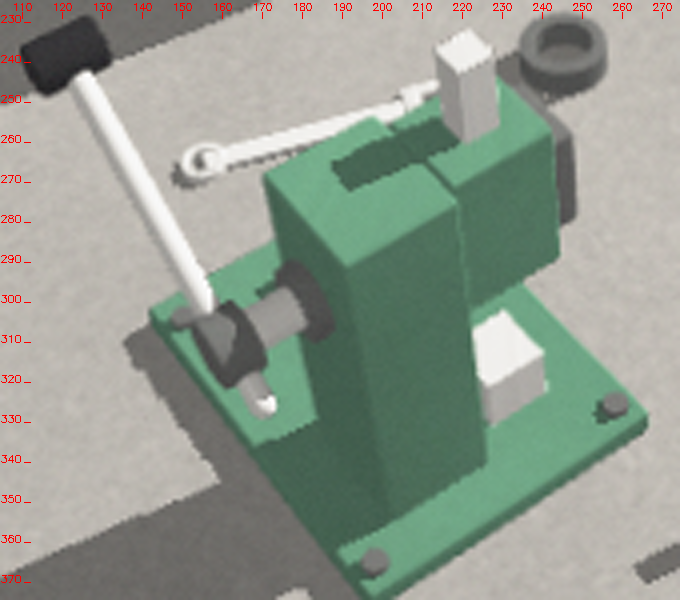

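The crops show the press base, the rest (centre about row 211, col 347), the anvil and the grip, and the three heads. The block head's front edge is at col 217, row 170. It has a plain rectangular top, and its rear is in the roof's shadow.

```bash
python3 - <<'E'
from h import *
obs=[("top",[210.7,347.5],[-145,0,60]),("top",[226,330.1],[-190,60,20]),("top",[220.1,389],[-190,-140,20]),
("scene",[329,266.2],[70,60,20]),("scene",[372,198.2],[70,-140,20]),("scene",[302.5,142],[-190,-140,20]),
("scene",[291,191.2],[40,-104,250]),("scene",[269,170.8],[-40,-104,250]),("scene",[275.2,219],[40,-34,250]),
("scene",[312.5,240.8],[20,20,60]),("scene",[302,230.2],[-20,20,60]),("scene",[317.5,227],[20,-20,60])]
P,r=fit(obs,[630,-230,0]); print("press",P,np.rad2deg(P[2])); print(r.round(1).tolist())
for n,l in dict(anvil=[0,0,60],rest=[-145,0,60],grip=[-139.3,-155,287.5]).items():
    w=place(l,*P); print(n,w.round(1),[proj(w,c).round(1).tolist() for c in CM])
f=lambda v:np.r_[proj(v*100,"top")[0]-[187.3,416.5],proj(v*100,"scene")[0]-[238.2,121]]
s=least_squares(f,[5.2,-4,2.9]);print("grip tri",s.x*100,s.fun)
q=[at_z(p,"top",80) for p in([154.7,197.5],[240.3,200],[157.2,154],[243,154.8])]; print(np.round(q,1).tolist())
for p in([169.8,216.5],[224.9,209.8],[159,208],[175.5,208]): print(p,at_z(p,"top",58))
E
```

```text
press [ 6.40745827e+02 -2.31163524e+02  1.11745568e-01] 6.402549439155692
[[-1.2, 0.5], [1.1, -0.1], [-0.1, 0.6], [-1.8, 1.9], [2.0, -1.0], [-1.3, -0.5], [0.5, -0.6], [-1.6, -1.0], [-0.8, 1.6], [-0.0, 0.4], [-0.1, 1.0], [3.8, 0.2]]
anvil [[ 640.7 -231.2   60. ]] [[[311.4, 229.2]], [[166.1, 341.6]]]
rest [[ 496.7 -247.3   60. ]] [[[275.2, 196.0]], [[209.5, 348.0]]]
grip [[ 519.6 -400.7  287.5]] [[[238.4, 121.9]], [[186.9, 415.8]]]
grip tri [ 518.45657463 -402.23828069  287.96477471] [-0.01524993 -0.05117955 -0.00086424 -0.04001097]
[[675.7, 237.2], [397.9, 222.5], [668.8, 379.3], [389.7, 365.2]]
[169.8, 216.5] [630.55959794 177.35684871]
[224.9, 209.8] [449.42644055 195.67688582]
[159, 208] [667.31407406 206.02271793]
[175.5, 208] [611.62689804 204.74549284]
```

View pics/c2.png

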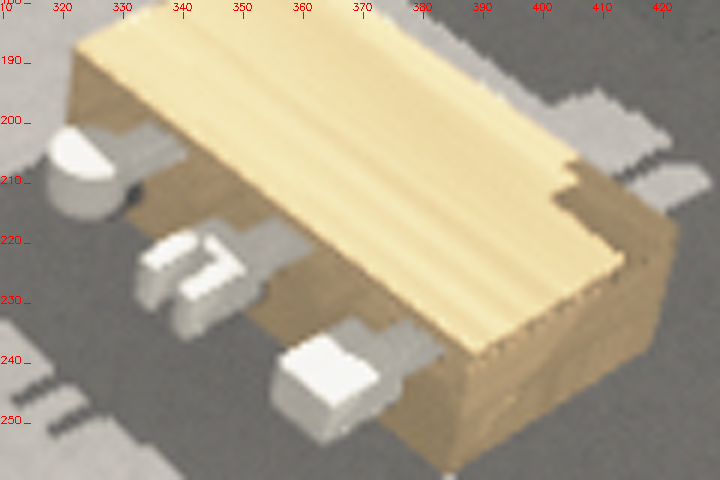

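The scene crop shows the block head at (243,364), unobstructed, with the fork and the round head beyond it. Fitted poses:
- **Rack:** (533,300), yaw 93°.
- **Block head:** centre about (629,202).
- **Press:** (641,-231), yaw 6.4°. The grip triangulates to within 2 mm of the position this model predicts.

```bash
cat >> h.py <<'E'
def go(p,yaw=None,s=None):
    """world goal of TCP (tool down), yaw deg of jaw axis (mod 180): print tool-frame turn about x, then shift after it"""
    s=s or manip.read_state(); R=rot(s["eef_rot"]); e=s["eef_pos"]
    down=np.array([0,0,-1.])
    if yaw is None: z=R[:,2]*[1,1,0]; z/=np.linalg.norm(z)
    else: z=np.array([np.cos(np.deg2rad(yaw)),np.sin(np.deg2rad(yaw)),0]); z*=1 if z@R[:,2]>=0 else -1
    T=np.c_[down,np.cross(z,down),z]
    print("pos",e.round(1),"jaw yaw",np.rad2deg(np.arctan2(R[1,2],R[0,2])).round(1),"turn deg",np.rad2deg(Ro.from_matrix(R.T@T).as_rotvec()).round(2),
      "shift mm (tool, after turn)",(T.T@(np.array(p)-e)).round(1),"q",s["joints"].round(2),"F",s["wrist_force"].round(1),"gap",s["finger_gap"].round(1),"t",round(s["clock"],2))
E
python3 - <<'E'
from h import *
print(rot(manip.read_state()["eef_rot"]).round(3))
go([629,204,160],3); go([629,204,160],183)
E
```

```text
[[ 0.     0.97   0.241]
 [ 0.     0.241 -0.97 ]
 [-1.     0.    -0.   ]]Traceback (most recent call last):
  File "<stdin>", line 3, in <module>
  File "h.py", line 28, in go
    "shift mm (tool, after turn)",(T.T@(np.array(p)-e)).round(1),"q",s["joints"].round(2),"F",s["wrist_force"].round(1),"gap",s["finger_gap"].round(1),"t",round(s["clock"],2))
                                                                                                                              ^^^^^^^^^^^^^^^^^^^^^
AttributeError: 'float' object has no attribute 'round'
```

Request:
{"name": "step_arm", "arguments": {"commands": [0.002, 0.039, -0.035, 0, 0, 0, 0.066, 0.002, 0.039, -0.035, 0, 0, 0, 0.066, 0.002, 0.039, -0.035, 0, 0, 0, 0.066, 0.002, 0.039, -0.035, 0, 0, 0, 0.066, 0.002, 0.039, -0.035, 0, 0, 0, 0.066]}}

```text
clock: 1.72
eef_pos: [280.4, -315.4, 157.4]
eef_rot: [0.448, 1.57, -0.879]
wrist_force: [1.0, -0.2, 0.8]
finger_gap: 66.2
```

Request:
{"name": "step_arm", "arguments": {"commands": [0.002, 0.039, -0.035, 0, 0, 0, 0.066, 0.002, 0.039, -0.035, 0, 0, 0, 0.066, 0.002, 0.039, -0.035, 0, 0, 0, 0.066, 0.002, 0.039, -0.035, 0, 0, 0, 0.066, 0.002, 0.039, -0.035, 0, 0, 0, 0.066]}}

```text
clock: 2.35
eef_pos: [427.6, -98.3, 147.4]
eef_rot: [0.984, 1.57, -0.343]
wrist_force: [1.6, -0.3, 0.1]
finger_gap: 66.0
```

Request:
{"name": "step_arm", "arguments": {"commands": [0.002, 0.039, -0.035, 0, 0, 0, 0.066, 0.002, 0.039, -0.035, 0, 0, 0, 0.066, 0.002, 0.039, -0.035, 0, 0, 0, 0.066, 0.002, 0.039, -0.035, 0, 0, 0, 0.066, 0.002, 0.039, -0.035, 0, 0, 0, 0.066]}}

```text
clock: 2.98
eef_pos: [574.6, 118.6, 137.2]
eef_rot: [1.248, 1.571, -0.079]
wrist_force: [-0.3, 0.1, 1.0]
finger_gap: 65.8
```

Request:
{"name": "step_arm", "arguments": {"commands": [0, 0, 0, -10, 0, 0, 0.066, 0, 0, 0, -10, 0, 0, 0.066, 0, 0, 0, -10, 0, 0, 0.066, 0, 0, 0, -10, 0, 0, 0.066, 0, 0, 0, -10, 0, 0, 0.066]}}

```text
clock: 3.6
eef_pos: [573.8, 117.0, 137.2]
eef_rot: [0.948, 1.571, 0.5]
wrist_force: [0.9, 0.2, 0.1]
finger_gap: 66.2
```

Request:
{"name": "step_arm", "arguments": {"commands": [0, 0, 0, -10, 0, 0, 0.066, 0, 0, 0, -10, 0, 0, 0.066, 0, 0, 0, -9, 0, 0, 0.066, 0, 0, 0, 0, 0, 0, 0.066]}}

```text
clock: 4.1
eef_pos: [573.7, 117.0, 137.2]
eef_rot: [-2.344, 1.571, -2.293]
wrist_force: [0.3, -0.3, -0.2]
finger_gap: 66.0
```

```bash
sed -i 's/s\["finger_gap"\].round(1)/round(s["finger_gap"],1)/' h.py; python3 - <<'E'
from h import *
go([629,207,80],3)
E
```

```text
pos [573.7 117.  137.2] jaw yaw 2.9 turn deg [-0.09 -0.    0.  ] shift mm (tool, after turn) [57.2 87.  59.9] q [ 0.14  0.4   1.45 -0.    1.29  0.09] F [ 0.3 -0.3 -0.2] gap 66.0 t 4.1
```

Request:
{"name": "step_arm", "arguments": {"commands": [0, 0.044, 0.03, 0, 0, 0, 0.066, 0, 0.043, 0.03, 0, 0, 0, 0.066, 0.04, 0, 0, 0, 0, 0, 0.066, 0.025, 0, 0, 0, 0, 0, 0.066, 0, 0, 0, 0, 0, 0, 0.066]}}

```text
clock: 4.72
eef_pos: [628.1, 206.7, 70.3]
eef_rot: [-2.933, 1.567, -2.884]
wrist_force: [0.2, -1.3, 1.4]
finger_gap: 66.1
```

```bash
python3 - <<'E'
from h import *
go([629,207,28],3)
im=manip.camera("scene")[:,:,::-1][140:260,290:430]; t=manip.camera("top")[:,:,::-1][130:250,140:280]
cv2.imwrite("pics/g1.png",cv2.resize(np.hstack([im,t]),None,fx=2.8,fy=2.8,interpolation=cv2.INTER_CUBIC))
E
```

```text
pos [628.1 206.7  70.3] jaw yaw 2.8 turn deg [-0.21 -0.21  0.04] shift mm (tool, after turn) [42.3  0.2  0.9] q [0.26 0.63 1.27 0.   1.24 0.21] F [ 0.2 -1.3  1.4] gap 66.1 t 4.72
```

View pics/g1.png

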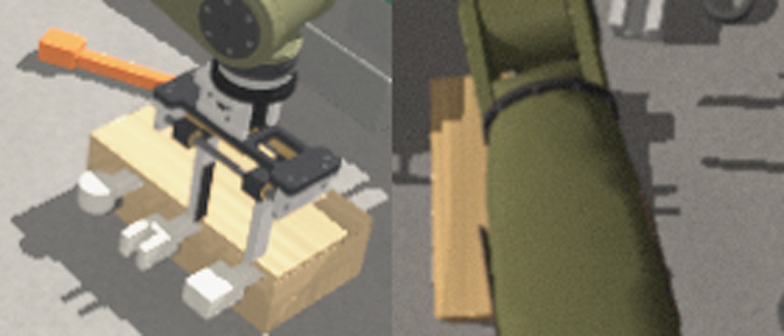

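The fingers are open above the neck of the block head, with the tips near crop (200,215) and (255,258). They look slightly too far towards the rack, so I'll check by projection.

```bash
python3 - <<'E'
from h import *
print("tips",proj([[628-37,205,70],[628+37,209,70]],"scene"))
xh=np.array([.053,-.9986,0]); yh=np.array([.9986,.053,0])
for n,c in dict(c=[629,202,58]).items():
  c=np.array(c); 
  for a in(-25,25):
    for b in(-18,18): print(a,b,proj(c+a*xh+b*yh,"scene").round(1), "c2 px",((proj(c+a*xh+b*yh,"scene")[0][::-1]-[310,180]+.5)*6).round())
E
```

```text
tips [[227.4348535  358.64536097]
 [242.55291546 377.56649748]]
-25 -18 [[231.6 368.2]] c2 px [352. 313.]
-25 18 [[238.9 377.3]] c2 px [407. 356.]
25 -18 [[239.  355.2]] c2 px [274. 357.]
25 18 [[246.5 364.3]] c2 px [329. 402.]
```

Request:
{"name": "step_arm", "arguments": {"commands": [0.01, 0, 0.001, 0, 0, 0, 0.066, 0.01, 0, 0, 0, 0, 0, 0.066, 0, 0, 0, 0, 0, 0, 0.066]}}

```text
clock: 5.2
eef_pos: [629.7, 206.8, 51.3]
eef_rot: [-2.951, 1.569, -2.9]
wrist_force: [0.1, 0.4, -0.8]
finger_gap: 65.7
```

```bash
python3 - <<'E'
from h import *
s=manip.read_state();go([629,207,28],3)
im=np.ascontiguousarray(manip.camera("scene")[:,:,::-1]); k=8
b=cv2.resize(im[190:265,325:415],None,fx=k,fy=k,interpolation=cv2.INTER_CUBIC)
e=s["eef_pos"]; 
for p in [e,e+[33,1.7,0],e-[33,1.7,0]]:
    r,c=proj(p,"scene")[0]; cv2.circle(b,(int((c-325+.5)*k),int((r-190+.5)*k)),4,(0,0,255),1)
cv2.imwrite("pics/g2.png",b)
E
```

```text
pos [629.7 206.8  51.3] jaw yaw 2.9 turn deg [-0.05 -0.09  0.02] shift mm (tool, after turn) [23.3  0.2 -0.7] q [0.26 0.66 1.28 0.   1.21 0.21] F [ 0.1  0.4 -0.8] gap 65.7 t 5.2
```

View pics/g2.png

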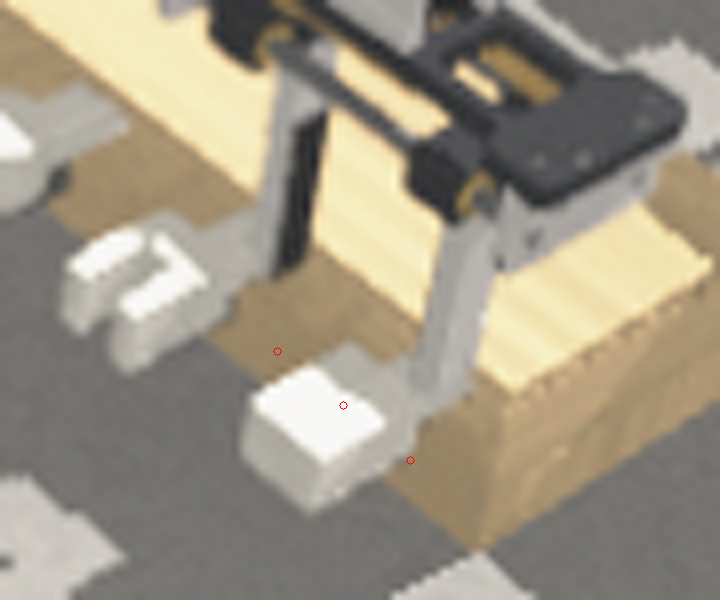

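```bash
python3 - <<'E'
from h import *
rc=[190+325/8-.5,325+357/8-.5]
for z in(30,51,70,80,90): print(z,at_z(rc,"scene",z))
# top camera: press/rack same objects in scene vs top consistency, head front top corners
for p in([(276/6+310-.5),(362/6+180-.5)],[(328/6+310-.5),(405/6+180-.5)]): print(at_z(p[::-1],"scene",58))
for p in([148+98/6-.5,145+433/6-.5],[148+168/6-.5,145+435/6-.5]): print("top",at_z(p,"top",58))
go([0,0,0])
E
```

```text
30 [585.94629165 255.36787969]
51 [601.39815333 238.05132183]
70 [615.37840912 222.38395991]
80 [622.73643847 214.13797995]
90 [630.09446783 205.89199999]
[615.33380335 174.7508622 ]
[649.50995365 176.54724829]
top [650.68973011 177.20081768]
top [611.41475781 175.36240624]
pos [630.  206.9  51.9] jaw yaw 3.0 turn deg [ 0.   -0.04  0.01] shift mm (tool, after turn) [  51.9 -174.1 -639.8] q [ 0.26  0.65  1.28 -0.    1.21  0.21] F [0.8 0.5 0.1] gap 66.0 t 5.25
```

Request:
{"name": "step_arm", "arguments": {"commands": [0.008, 0, 0, 0, 0, 0, 0.066, 0.008, 0, 0, 0, 0, 0, 0.066, 0.008, 0, 0, 0, 0, 0, 0.066, 0, 0, 0, 0, 0, 0, 0.066]}}

```text
clock: 5.75
eef_pos: [629.7, 206.9, 27.3]
eef_rot: [-2.919, 1.569, -2.867]
wrist_force: [0.2, -0.0, -0.3]
finger_gap: 65.5
```

Request:
{"name": "step_arm", "arguments": {"commands": [0, 0, 0, 0, 0, 0, 0.028, 0, 0, 0, 0, 0, 0, 0.028, 0, 0, 0, 0, 0, 0, 0.028, 0, 0, 0, 0, 0, 0, 0.028, 0, 0, 0, 0, 0, 0, 0.028], "squeeze": 8}}

```text
clock: 6.38
eef_pos: [630.2, 207.0, 28.3]
eef_rot: [0.18, 1.571, 0.232]
wrist_force: [-0.4, -0.2, -0.8]
finger_gap: 28.2
```

The fingers closed to 28 mm without meeting the 36 mm head. The real fingertips therefore sit about 38 mm higher than the reported TCP, as the picture suggested. I'll reopen, go lower in small steps and check again.

Request:
{"name": "step_arm", "arguments": {"commands": [0, 0, 0, 0, 0, 0, 0.066, 0, 0, 0, 0, 0, 0, 0.066, 0, 0, 0, 0, 0, 0, 0.066, 0, 0, 0, 0, 0, 0, 0.066]}}

```text
clock: 6.88
eef_pos: [630.1, 207.0, 28.2]
eef_rot: [-2.748, 1.571, -2.696]
wrist_force: [0.6, -0.0, -0.6]
finger_gap: 63.7
```

Request:
{"name": "step_arm", "arguments": {"commands": [0.008, 0, 0, 0, 0, 0, 0.066, 0.008, 0, 0, 0, 0, 0, 0.066, 0.004, 0, 0, 0, 0, 0, 0.066, 0, 0, 0, 0, 0, 0, 0.066]}}

```text
clock: 7.38
eef_pos: [629.9, 206.9, 7.7]
eef_rot: [-2.914, 1.57, -2.862]
wrist_force: [0.1, -0.8, -0.2]
finger_gap: 65.9
```

```bash
python3 - <<'E'
from h import *
s=manip.read_state();go([629,207,28],3)
im=np.ascontiguousarray(manip.camera("scene")[:,:,::-1]); k=8
b=cv2.resize(im[190:265,325:415],None,fx=k,fy=k,interpolation=cv2.INTER_CUBIC)
e=s["eef_pos"]+[0,0,38]
for p in [e,e+[33,1.7,0],e-[33,1.7,0]]:
    r,c=proj(p,"scene")[0]; cv2.circle(b,(int((c-325+.5)*k),int((r-190+.5)*k)),4,(0,0,255),1)
cv2.imwrite("pics/g3.png",b)
E
```

```text
pos [629.9 206.9   7.7] jaw yaw 3.0 turn deg [-0.03 -0.05  0.01] shift mm (tool, after turn) [-20.3   0.1  -0.9] q [ 0.26  0.7   1.31 -0.    1.13  0.21] F [ 0.1 -0.8 -0.2] gap 65.9 t 7.38
```

View pics/g3.png

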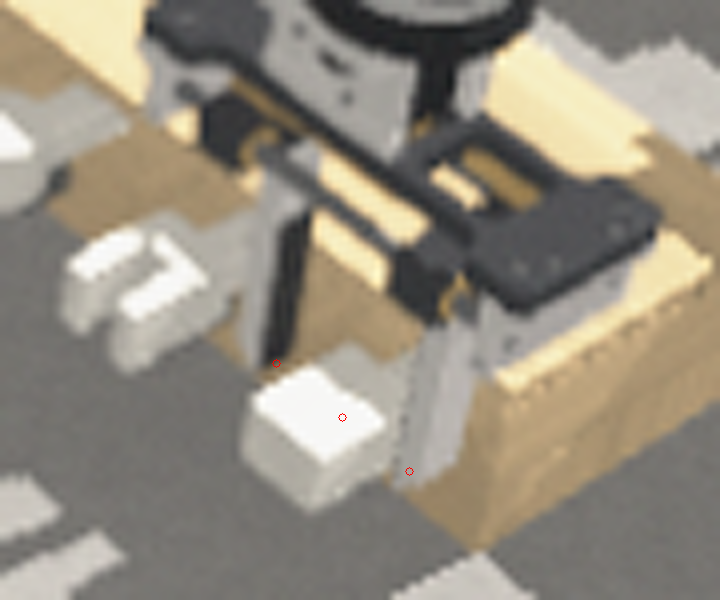

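With the 38 mm correction the marks land on the tips, at (270,365) and (410,475), one either side of the head. So the real tip height is about the reading plus 38. I'll go 14 mm lower and grip.

Request:
{"name": "step_arm", "arguments": {"commands": [0.007, 0, 0, 0, 0, 0, 0.066, 0.007, 0, 0, 0, 0, 0, 0.066, 0, 0, 0, 0, 0, 0, 0.066]}}

```text
clock: 7.8
eef_pos: [629.7, 206.9, -6.6]
eef_rot: [-2.938, 1.569, -2.886]
wrist_force: [0.2, -0.1, 0.3]
finger_gap: 66.2
```

Request:
{"name": "step_arm", "arguments": {"commands": [0, 0, 0, 0, 0, 0, 0.03, 0, 0, 0, 0, 0, 0, 0.03, 0, 0, 0, 0, 0, 0, 0.03, 0, 0, 0, 0, 0, 0, 0.03, 0, 0, 0, 0, 0, 0, 0.03], "squeeze": 50}}

```text
clock: 8.43
eef_pos: [630.2, 207.0, -5.6]
eef_rot: [0.467, 1.571, 0.519]
wrist_force: [-0.8, -0.3, 1.4]
finger_gap: 35.7
```

Request:
{"name": "step_arm", "arguments": {"commands": [-0.002, 0, 0, 0, 0, 0, 0.03, 0, -0.02, 0, 0, 0, 0, 0.03, 0, -0.02, 0, 0, 0, 0, 0.03, 0, -0.025, 0, 0, 0, 0, 0.03, 0, -0.025, 0, 0, 0, 0, 0.03]}}

```text
clock: 9.05
eef_pos: [634.7, 114.9, -3.8]
eef_rot: [-2.719, 1.571, -2.668]
wrist_force: [0.3, 0.0, -2.3]
finger_gap: 35.4
```

Request:
{"name": "step_arm", "arguments": {"commands": [0, -0.025, 0, 0, 0, 0, 0.03, 0, -0.025, 0, 0, 0, 0, 0.03, 0, -0.025, 0, 0, 0, 0, 0.03, 0, -0.025, 0, 0, 0, 0, 0.03, 0, -0.005, 0, 0, 0, 0, 0.03]}}

```text
clock: 9.68
eef_pos: [640.0, 9.7, -3.8]
eef_rot: [-2.595, 1.571, -2.546]
wrist_force: [-0.1, 1.2, -2.2]
finger_gap: 35.4
```

Request:
{"name": "step_arm", "arguments": {"commands": [-0.025, 0, 0, 0, 0, 0, 0.03, -0.025, 0, 0, 0, 0, 0, 0.03, -0.02, 0, 0, 0, 0, 0, 0.03, 0, 0, 0, 0, 0, 0, 0.03]}}

```text
clock: 10.18
eef_pos: [640.9, 12.3, 67.7]
eef_rot: [-0.074, 1.568, -0.022]
wrist_force: [0.4, 0.3, -2.4]
finger_gap: 35.6
```

```bash
python3 - <<'E'
from h import *
go([640,12,20],96.4)
im=np.ascontiguousarray(manip.camera("scene")[:,:,::-1]); 
cv2.imwrite("pics/g4.png",cv2.resize(im[140:350,230:450],None,fx=2.7,fy=2.7,interpolation=cv2.INTER_CUBIC))
E
```

```text
pos [640.9  12.3  67.7] jaw yaw 3.0 turn deg [86.58  0.12 -0.1 ] shift mm (tool, after turn) [47.7 -0.9  0.2] q [-0.04  0.59  1.35  0.    1.2  -0.09] F [ 0.4  0.3 -2.4] gap 35.6 t 10.18
```

View pics/g4.png

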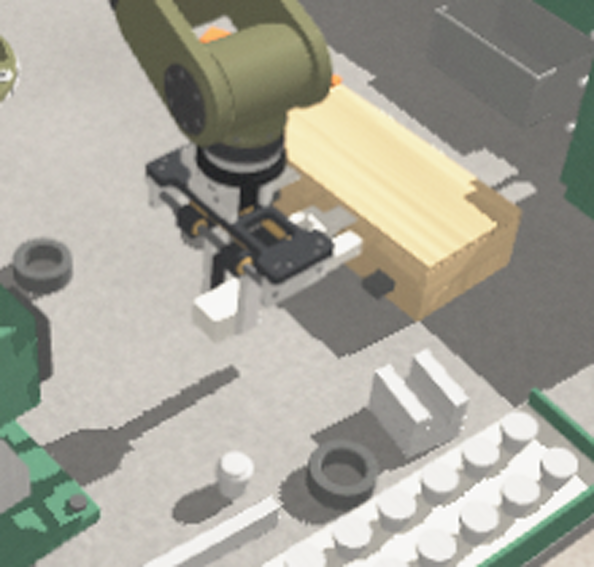

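The picture shows the holder out of the rack and held by the block head at crop (220,305), with its shank level behind it. The rack's other holders are in place. Next I turn it so the head points to +x and lower it to the bench.

Request:
{"name": "step_arm", "arguments": {"commands": [0, 0, 0, -10, 0, 0, 0.03, 0, 0, 0, -10, 0, 0, 0.03, 0, 0, 0, -10, 0, 0, 0.03, 0, 0, 0, -10, 0, 0, 0.03, 0, 0, 0, -10, 0, 0, 0.03]}}

```text
clock: 10.85
eef_pos: [639.6, 12.4, 64.7]
eef_rot: [2.146, 1.569, 3.076]
wrist_force: [0.4, 0.3, -2.3]
finger_gap: 35.5
```

Request:
{"name": "step_arm", "arguments": {"commands": [0, 0, 0, -10, 0, 0, 0.03, 0, 0, 0, -10, 0, 0, 0.03, 0, 0, 0, -10, 0, 0, 0.03, 0, 0, 0, -10, 0, 0, 0.03, 0, 0, 0, -3.4, 0, 0, 0.03]}}

```text
clock: 11.48
eef_pos: [639.6, 12.4, 64.7]
eef_rot: [1.368, 1.569, 3.054]
wrist_force: [-0.4, 0.3, -2.1]
finger_gap: 35.7
```

Request:
{"name": "step_arm", "arguments": {"commands": [0.03, 0, 0, 0, 0, 0, 0.03, 0.03, 0, 0, 0, 0, 0, 0.03, 0.02, 0, 0, 0, 0, 0, 0.03, 0.01, 0, 0, 0, 0, 0, 0.03, 0, 0, 0, 0, 0, 0, 0.03]}}

```text
clock: 12.1
eef_pos: [640.1, 12.3, -24.1]
eef_rot: [1.349, 1.57, 3.031]
wrist_force: [-0.5, 0.0, -2.7]
finger_gap: 35.7
```

```bash
python3 - <<'E'
from h import *
go([640,12,-34],96.4)
E
```

```text
pos [640.1  12.3 -24.1] jaw yaw 96.4 turn deg [-0.03  0.01 -0.04] shift mm (tool, after turn) [ 9.9  0.1 -0.3] q [-0.04  0.7   1.4   0.    1.04 -1.72] F [-0.5  0.  -2.7] gap 35.7 t 12.1
```

Request:
{"name": "step_arm", "arguments": {"commands": [0.004, 0, 0, 0, 0, 0, 0.03, 0.003, 0, 0, 0, 0, 0, 0.03, 0.002, 0, 0, 0, 0, 0, 0.03, 0, 0, 0, 0, 0, 0, 0.03]}}

```text
clock: 12.6
eef_pos: [640.2, 12.3, -32.8]
eef_rot: [1.383, 1.571, 3.065]
wrist_force: [0.6, -0.4, -2.5]
finger_gap: 35.5
```

Request:
{"name": "step_arm", "arguments": {"commands": [0.002, 0, 0, 0, 0, 0, 0.03, 0, 0, 0, 0, 0, 0, 0.03]}}

```text
clock: 12.85
eef_pos: [640.2, 12.3, -34.9]
eef_rot: [1.449, 1.571, 3.131]
wrist_force: [-0.3, -0.1, -1.2]
finger_gap: 35.9
```

Request:
{"name": "step_arm", "arguments": {"commands": [0, 0, 0, 0, 0, 0, 0.066, 0, 0, 0, 0, 0, 0, 0.066, 0, 0, 0, 0, 0, 0, 0.066, -0.03, 0, 0, 0, 0, 0, 0.066, -0.03, 0, 0, 0, 0, 0, 0.066]}}

```text
clock: 13.48
eef_pos: [640.1, 12.3, 25.9]
eef_rot: [1.414, 1.57, 3.096]
wrist_force: [-0.7, 0.3, 0.3]
finger_gap: 65.9
```

Request:
{"name": "step_arm", "arguments": {"commands": [0, 0.045, 0, 0, 0, 0, 0.066, 0, 0.045, 0, 0, 0, 0, 0.066, 0, 0, 0, 0, 0, 0, 0.066]}}

```text
clock: 13.85
eef_pos: [548.6, 2.1, 25.4]
eef_rot: [1.41, 1.57, 3.091]
wrist_force: [0.1, -0.1, 1.0]
finger_gap: 65.9
```

```bash
python3 - <<'E'
from h import *
go([551,2,0],96.4)
manip.camera("scene"); manip.camera("top")
h=np.deg2rad(6.4)
def box(x0,x1,w,z): return np.array([[x,y,zz] for x in(x0,x1) for y in(-w,w) for zz in(0,z)])
def mask(x,y,a):
    m=np.zeros((420,560),np.uint8)
    for b in(box(-25,25,18,28),box(-165,-25,9,18)):
        p=proj(place(b,x,y,a),"scene")[:,::-1]; cv2.fillConvexPoly(m,cv2.convexHull(np.round(p*8).astype(np.int32)),1,shift=3)
    return m>0
c=np.array([640.2,12.3])+5*np.array([np.cos(h),np.sin(h)])
for cam in CM: print(cam,proj([c[0],c[1],28],cam))
for o in manip.outline_of("holder","scene")[:3]:
    M=o["pixels"]; r,cc=np.where(M); print(o["score"],o["centre"],M.sum(),r.min(),r.max(),cc.min(),cc.max())
    m=mask(*c,h); print(" pred",m.sum(),"overlap",(m&M).sum())
    if (m&M).sum()>50:
        best=max(((mask(c[0]+dx,c[1]+dy,h)&M).sum()/(mask(c[0]+dx,c[1]+dy,h)|M).sum(),dx,dy) for dx in range(-12,13,2) for dy in range(-12,13,2)); print(best)
    if (m&M).sum()>50: cv2.imwrite("pics/m.png",M*255)
print([(o["score"],o["centre"]) for o in manip.find_in("holder","top")])
E
```

```text
pos [548.6   2.1  25.4] jaw yaw 96.3 turn deg [-0.05  0.01 -0.07] shift mm (tool, after turn) [25.4 -2.3 -0.4] q [-0.06  0.46  1.66 -0.    1.02 -1.74] F [ 0.1 -0.1  1. ] gap 65.9 t 13.85
scene [[278.76909409 313.72273748]]
top [[167.56127939 267.09309044]]
0.8 [275.6, 299.8] 598 248 293 271 324
 pred 823 overlap 597
(np.float64(0.7321867321867321), -2, -2)
0.69 [168.1, 339.1] 233 159 173 322 355
 pred 823 overlap 0
[(0.63, [279.2, 145.0]), (0.21, [171.1, 406.0])][ WARN:0@8.610] global loadsave.cpp:1063 imwrite_ Unsupported depth image for selected encoder is fallbacked to CV_8U.
```

Request:
{"name": "step_arm", "arguments": {"commands": [0.025, -0.0025, 0, 0, 0, 0, 0.05, 0.02, 0, 0, 0, 0, 0, 0.05, 0.01, 0, 0, 0, 0, 0, 0.05, 0.004, 0, 0, 0, 0, 0, 0.05, 0, 0, 0, 0, 0, 0, 0.05]}}

```text
clock: 14.68
eef_pos: [553.6, 2.6, -33.5]
eef_rot: [-1.745, 1.57, -0.063]
wrist_force: [-1.1, 0.0, 0.0]
finger_gap: 49.9
```

Request:
{"name": "step_arm", "arguments": {"commands": [0, 0, 0, 0, 0, 0, 0.012, 0, 0, 0, 0, 0, 0, 0.012, 0, 0, 0, 0, 0, 0, 0.012, 0, 0, 0, 0, 0, 0, 0.012, 0, 0, 0, 0, 0, 0, 0.012], "squeeze": 58}}

```text
clock: 15.3
eef_pos: [553.4, 2.5, -33.6]
eef_rot: [-1.851, 1.571, -0.169]
wrist_force: [-1.0, 0.9, 2.4]
finger_gap: 17.3
```

Request:
{"name": "step_arm", "arguments": {"commands": [-0.01, 0, 0, 0, 0, 0, 0.012, -0.03, 0, 0, 0, 0, 0, 0.012, -0.04, 0, 0, 0, 0, 0, 0.012, -0.05, 0, 0, 0, 0, 0, 0.012, 0, 0, 0, 0, 0, 0, 0.012]}}

```text
clock: 15.92
eef_pos: [555.1, 2.5, 100.3]
eef_rot: [-1.738, 1.564, -0.056]
wrist_force: [0.0, 0.2, -2.8]
finger_gap: 17.6
```

```bash
python3 - <<'E'
from h import *
s=manip.read_state(); print(s["moment"])
P=(640.7,-231.2,np.deg2rad(6.4)); 
w=place([-95-110,0,0],*P)[0]; go([w[0],w[1],50],96.4)
w=place([-95,0,0],*P)[0]; go([w[0],w[1],40],96.4)
manip.camera("scene")
h=np.deg2rad(6.3); u=np.array([np.cos(h),np.sin(h)])
def box(x0,x1,w,z): return np.array([[x,y,zz] for x in(x0,x1) for y in(-w,w) for zz in(0,z)])
def mask(d,z,pit):
    m=np.zeros((420,560),np.uint8); R=rot([0,pit,h]); o=s["eef_pos"]*[1,1,0]+[0,0,z]
    for b in(box(-25,25,18,28),box(-165,-25,9,18)):
        p=proj((b+[d,0,0])@R.T+o,"scene")[:,::-1]; cv2.fillConvexPoly(m,cv2.convexHull(np.round(p*8).astype(np.int32)),1,shift=3)
    return m>0
z0=s["eef_pos"][2]+35
for o in manip.outline_of("holder","scene")[:2]:
    M=o["pixels"]; print(o["score"],M.sum(),o["centre"])
    print(max(((mask(d,z,p)&M).sum()/(mask(d,z,p)|M).sum(),d,z-z0,p) for d in range(85,108,3) for z in z0+np.arange(-9,10,3) for p in np.deg2rad([-10,-6,-3,0,3,6,10])))
E
```

```text
[ 0.06111877  0.01682391 -0.01007887]
pos [555.1   2.5 100.3] jaw yaw 96.4 turn deg [-0.03 -0.06  0.37] shift mm (tool, after turn) [  50.3  146.  -241.8] q [-0.06  0.37  1.59  0.    1.18 -1.74] F [ 0.   0.2 -2.8] gap 17.6 t 15.93
pos [555.1   2.5 100.3] jaw yaw 96.4 turn deg [-0.03 -0.06  0.37] shift mm (tool, after turn) [  60.3   36.  -241.8] q [-0.06  0.37  1.59  0.    1.18 -1.74] F [ 0.   0.2 -2.8] gap 17.6 t 15.93
0.9 628 [240.2, 306.9]
(np.float64(0.6945373467112598), 94, np.float64(-6.0), np.float64(-0.10471975511965978))
0.59 323 [164.4, 327.4]
(np.float64(0.0), 106, np.float64(9.0), np.float64(0.17453292519943295))
```

Request:
{"name": "step_arm", "arguments": {"commands": [0, 0.0245, -0.04, 0, 0, 0, 0.012, 0, 0.0245, -0.04, 0, 0, 0, 0.012, 0, 0.0245, -0.04, 0, 0, 0, 0.012, 0, 0.0245, -0.04, 0, 0, 0, 0.012, 0, 0.0245, -0.04, 0, 0, 0, 0.012]}}

```text
clock: 16.65
eef_pos: [452.1, -210.6, 94.6]
eef_rot: [0.959, 1.568, 2.641]
wrist_force: [0.4, -0.5, -1.5]
finger_gap: 17.6
```

Request:
{"name": "step_arm", "arguments": {"commands": [0.02, 0.0235, -0.04, 0, 0, 0, 0.012, 0.02, 0, 0, 0, 0, 0, 0.012, 0.018, 0, 0, 0, 0, 0, 0.012, 0, 0, 0, 0, 0, 0, 0.012]}}

```text
clock: 17.15
eef_pos: [433.3, -251.3, 36.0]
eef_rot: [0.866, 1.566, 2.547]
wrist_force: [0.5, -0.2, -1.2]
finger_gap: 17.6
```

```bash
python3 - <<'E'
from h import *
s=manip.read_state()
P=(640.7,-231.2,np.deg2rad(6.4)); w=place([-93,0,0],*P)[0]; go([w[0],w[1],41],96.4)
im=np.ascontiguousarray(manip.camera("scene")[:,:,::-1]); t=np.ascontiguousarray(manip.camera("top")[:,:,::-1])
a=cv2.resize(im[200:380,90:280],None,fx=2.1,fy=2.1,interpolation=cv2.INTER_CUBIC); b=cv2.resize(t[110:290,280:470],None,fx=2.1,fy=2.1,interpolation=cv2.INTER_CUBIC)
cv2.imwrite("pics/p1.png",np.hstack([a,b]))
print([(o["score"],o["centre"]) for o in manip.find_in("holder","top")],[(o["score"],o["centre"]) for o in manip.find_in("holder","scene")])
u=place([93,0,0],s["eef_pos"][0],s["eef_pos"][1],P[2])[0]; print(u,[proj([u[0],u[1],s["eef_pos"][2]+34+28],c) for c in CM])
E
```

```text
pos [ 433.3 -251.3   36. ] jaw yaw 96.4 turn deg [-0.04  0.18 -0.22] shift mm (tool, after turn) [  -5.  -115.3   -3.2] q [-0.6   0.35  1.79 -0.    1.01 -2.28] F [ 0.5 -0.2 -1.2] gap 17.6 t 17.15
[(0.6, [295.8, 158.2])] [(0.55, [162.8, 326.1]), (0.45, [257.6, 180.6]), (0.29, [343.5, 305.3]), (0.25, [308.3, 202.5])]
[ 525.75002305 -240.90364687    0.        ] [array([[271.35972652, 201.8418268 ]]), array([[198.31727108, 347.58503271]])]
```

View pics/p1.png

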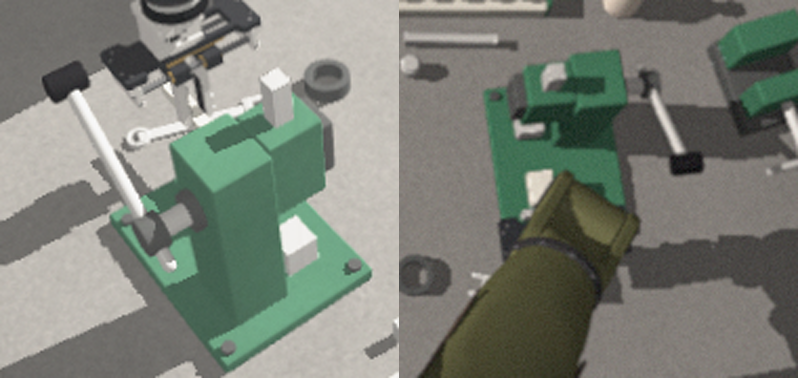

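The right half, the top view, shows the head at crop (540,190) in line with the rest and the anvil, within 1–2 px of the prediction. The gripper is clear of the lever. Next I slide it in along the press.

Request:
{"name": "step_arm", "arguments": {"commands": [-0.004, 0, -0.003, 0, 0, 0, 0.012, 0, -0.03, 0, 0, 0, 0, 0.012, 0, -0.03, 0, 0, 0, 0, 0.012, 0, -0.025, 0, 0, 0, 0, 0.012, 0, 0, 0, 0, 0, 0, 0.012]}}

```text
clock: 17.98
eef_pos: [520.7, -245.6, 42.5]
eef_rot: [-2.174, 1.57, -0.491]
wrist_force: [-0.3, -1.0, -1.6]
finger_gap: 17.5
```

Request:
{"name": "step_arm", "arguments": {"commands": [0, -0.015, 0, 0, 0, 0, 0.012, 0, -0.015, 0, 0, 0, 0, 0.012, 0, 0, 0, 0, 0, 0, 0.012]}}

```text
clock: 18.35
eef_pos: [549.2, -242.5, 42.4]
eef_rot: [-2.596, 1.571, -0.914]
wrist_force: [-0.4, -0.0, -2.3]
finger_gap: 17.0
```

```bash
python3 - <<'E'
from h import *
s=manip.read_state()
P=(640.7,-231.2,np.deg2rad(6.4)); w=place([-93,0,0],*P)[0]; go([w[0],w[1],27],96.4)
manip.camera("scene");c0=w
def box(x0,x1,w,z): return np.array([[x,y,zz] for x in(x0,x1) for y in(-w,w) for zz in(0,z)])
M=[o for o in manip.outline_of("holder","scene")]
for o in M: r,c=np.where(o["pixels"]); print(o["score"],o["centre"],o["pixels"].sum(),r.min(),r.max(),c.min(),c.max())
e=s["eef_pos"]; b=place(box(-25,25,18,28)+[93,0,e[2]+34],e[0],e[1],P[2]); print(b.round(0).tolist()); print(proj(b,"scene").round(1).tolist())
E
```

```text
pos [ 549.2 -242.5   42.4] jaw yaw 96.4 turn deg [-0.01 -0.01  0.  ] shift mm (tool, after turn) [15.4  0.9  1. ] q [-0.48  0.53  1.5  -0.    1.11 -2.16] F [-0.4 -0.  -2.3] gap 17.0 t 18.35
0.76 [161.8, 321.9] 468 150 173 303 355
0.71 [307.7, 227.0] 274 297 317 223 241
[[619.0, -253.0, 76.0], [619.0, -253.0, 104.0], [615.0, -217.0, 76.0], [615.0, -217.0, 104.0], [669.0, -247.0, 76.0], [669.0, -247.0, 104.0], [665.0, -211.0, 76.0], [665.0, -211.0, 104.0]]
[[304.8, 216.1], [297.2, 215.0], [297.2, 228.7], [289.5, 227.9], [318.4, 228.5], [310.9, 227.6], [310.4, 241.2], [302.8, 240.6]]
```

Request:
{"name": "step_arm", "arguments": {"commands": [0.005, 0.001, 0.001, 0, 0, 0, 0.012, 0.004, 0, 0, 0, 0, 0, 0.012, 0.003, 0, 0, 0, 0, 0, 0.012, 0, 0, 0, 0, 0, 0, 0.012]}}

```text
clock: 18.95
eef_pos: [548.1, -241.4, 29.9]
eef_rot: [1.001, 1.57, 2.683]
wrist_force: [0.8, -0.7, -1.7]
finger_gap: 17.2
```

Request:
{"name": "step_arm", "arguments": {"commands": [0.002, 0, 0, 0, 0, 0, 0.012, 0, 0, 0, 0, 0, 0, 0.012]}}

```text
clock: 19.2
eef_pos: [548.3, -241.5, 28.2]
eef_rot: [0.794, 1.571, 2.476]
wrist_force: [-0.4, -0.6, -2.2]
finger_gap: 17.4
```

Request:
{"name": "step_arm", "arguments": {"commands": [0.002, 0, 0, 0, 0, 0, 0.012, 0, 0, 0, 0, 0, 0, 0.012]}}

```text
clock: 19.45
eef_pos: [548.5, -241.6, 26.5]
eef_rot: [-2.123, 1.57, -0.442]
wrist_force: [0.0, 0.7, 0.3]
finger_gap: 17.8
```

Request:
{"name": "step_arm", "arguments": {"commands": [0, 0, 0, 0, 0, 0, 0.05, 0, 0, 0, 0, 0, 0, 0.05, 0, 0, 0, 0, 0, 0, 0.05, -0.015, 0, 0, 0, 0, 0, 0.066, -0.03, 0, 0, 0, 0, 0, 0.066]}}

```text
clock: 20.08
eef_pos: [547.9, -241.3, 71.8]
eef_rot: [0.985, 1.569, 2.667]
wrist_force: [0.3, -0.7, -0.1]
finger_gap: 63.4
```

Request:
{"name": "step_arm", "arguments": {"commands": [-0.05, 0, 0, 0, 0, 0, 0.066, -0.05, 0, 0, 0, 0, 0, 0.066, -0.05, 0, 0, 0, 0, 0, 0.066, -0.05, 0, 0, 0, 0, 0, 0.066, -0.03, 0, 0, 0, 0, 0, 0.066]}}

```text
clock: 20.7
eef_pos: [548.3, -241.5, 305.3]
eef_rot: [-2.152, 1.567, -0.47]
wrist_force: [-0.3, -0.8, -1.1]
finger_gap: 65.9
```

```bash
python3 - <<'E'
from h import *
s=manip.read_state()
go([519,-401.5,300],96.4)
manip.camera("scene"); manip.camera("top")
def box(x0,x1,w,z): return np.array([[x,y,zz] for x in(x0,x1) for y in(-w,w) for zz in(0,z)])
for cam in CM:
  for o in manip.outline_of("holder",cam): r,c=np.where(o["pixels"]); print(cam,o["score"],o["centre"],o["pixels"].sum(),r.min(),r.max(),c.min(),c.max())
b=place(box(-25,25,18,28)+[0,0,60],640.7,-231.2,np.deg2rad(6.4)); print(proj(b,"scene").round(1).tolist())
b=place(box(-165,-25,9,18)+[0,0,60],640.7,-231.2,np.deg2rad(6.4)); print(proj(b,"top").round(1).tolist())
for p in ("lever_grip",):
  for cam in CM: print(p,cam,[(o["score"],o["centre"]) for o in manip.find_in(p,cam)])
print([proj([519,-401.5,287.5],c) for c in CM])
E
```

```text
pos [ 548.3 -241.5  305.3] jaw yaw 96.4 turn deg [-0.03 -0.13  0.19] shift mm (tool, after turn) [   5.3   47.  -155.8] q [-0.48  0.35  1.14  0.    1.65 -2.16] F [-0.3 -0.8 -1.1] gap 65.9 t 20.7
scene 0.71 [309.7, 227.0] 284 299 321 224 240
scene 0.65 [162.1, 324.0] 398 151 172 304 354
scene 0.22 [318.6, 357.0] 456 303 329 344 368
top 0.62 [297.6, 154.8] 490 265 320 139 169
top 0.58 [134.5, 229.5] 443 120 144 218 239
[[308.6, 216.8], [301.2, 215.8], [301.1, 229.3], [293.6, 228.5], [322.2, 229.1], [314.8, 228.3], [314.2, 241.7], [306.8, 241.1]]
[[215.3, 351.7], [214.4, 352.6], [215.9, 346.2], [215.0, 347.0], [173.2, 345.4], [171.8, 346.3], [173.8, 340.0], [172.4, 340.8]]
lever_grip scene [(0.7, [275.3, 141.6])]
lever_grip top [(0.47, [184.2, 414.3]), (0.3, [130.5, 303.3])]
[array([[238.38399807, 121.43008629]]), array([[187.12918235, 416.12464102]])]
```

Request:
{"name": "step_arm", "arguments": {"commands": [0, 0.012, -0.039, 0, 0, 0, 0.066, 0, 0.012, -0.039, 0, 0, 0, 0.066, 0, 0.012, -0.039, 0, 0, 0, 0.066, 0, 0.011, -0.039, 0, 0, 0, 0.066, 0, 0, 0, 0, 0, 0, 0.066]}}

```text
clock: 21.62
eef_pos: [517.7, -403.8, 299.0]
eef_rot: [0.826, 1.568, 2.505]
wrist_force: [0.3, 0.8, 0.1]
finger_gap: 66.2
```

Request:
{"name": "step_arm", "arguments": {"commands": [0.02, 0, 0, 0, 0, 0, 0.066, 0.015, 0, 0, 0, 0, 0, 0.066, 0.012, 0, 0, 0, 0, 0, 0.066, 0, 0, 0, 0, 0, 0, 0.066]}}

```text
clock: 22.12
eef_pos: [518.8, -401.3, 253.3]
eef_rot: [0.749, 1.569, 2.431]
wrist_force: [0.5, -0.5, -0.2]
finger_gap: 65.6
```

```bash
python3 - <<'E'
from h import *
s=manip.read_state()
go([519,-401.5,231],96.4)
e=s["eef_pos"]+[0,0,38]; R=rot(s["eef_rot"])[:,2]
im=np.ascontiguousarray(manip.camera("scene")[:,:,::-1]); k=6
b=cv2.resize(im[180:280,60:180],None,fx=k,fy=k,interpolation=cv2.INTER_CUBIC)
for p in [e,e+33*R,e-33*R,[519,-401.5,287.5]]:
    r,c=proj(p,"scene")[0]; cv2.circle(b,(int((c-60+.5)*k),int((r-180+.5)*k)),4,(0,0,255),1)
cv2.imwrite("pics/l1.png",b)
E
```

```text
pos [ 518.8 -401.3  253.3] jaw yaw 96.4 turn deg [-0.01  0.07 -0.06] shift mm (tool, after turn) [22.3 -0.2 -0.3] q [-0.71  0.51  1.04 -0.    1.6  -2.4 ] F [ 0.5 -0.5 -0.2] gap 65.6 t 22.12
```

View pics/l1.png

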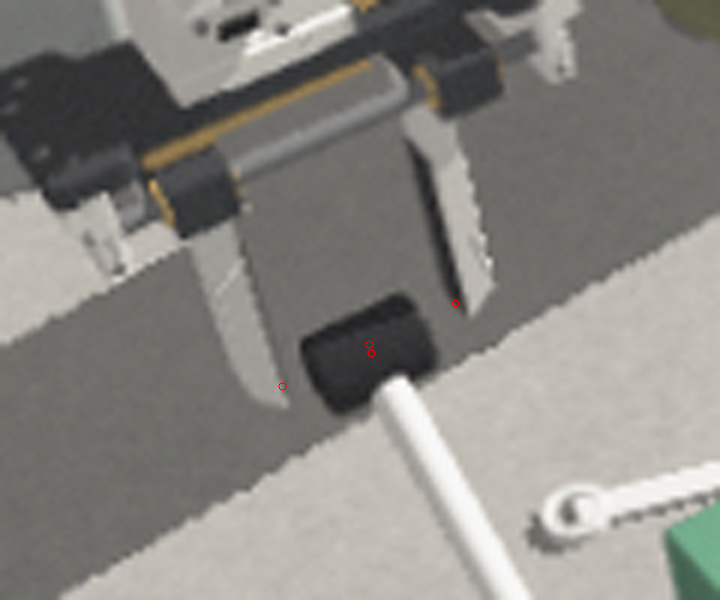

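The marks sit at the finger tips, straddling the black grip around crop (370,348), with the grip midway between the fingers. That was the last picture in my allowance. I'll descend and pinch.

Request:
{"name": "step_arm", "arguments": {"commands": [0.009, 0, 0, 0, 0, 0, 0.066, 0.009, 0, 0, 0, 0, 0, 0.066, 0, 0, 0, 0, 0, 0, 0.035, 0, 0, 0, 0, 0, 0, 0.035, 0, 0, 0, 0, 0, 0, 0.035], "squeeze": 60}}

```text
clock: 22.8
eef_pos: [519.0, -402.0, 236.6]
eef_rot: [-2.64, 1.57, -0.958]
wrist_force: [4.0, -12.1, -1.3]
finger_gap: 39.5
```

Request:
{"name": "step_arm", "arguments": {"commands": [0, 0, 0, 0, 0, 0, 0.035, 0, 0, 0, 0, 0, 0, 0.035]}}

```text
clock: 23.05
eef_pos: [519.0, -402.1, 236.5]
eef_rot: [-2.632, 1.57, -0.95]
wrist_force: [1.2, -5.0, 3.5]
finger_gap: 39.2
```

```bash
python3 - <<'E'
from h import *
go([0,0,0])
for n,a in(("down",np.linspace(35,-28,21)),("up",np.linspace(-28,35,51))):
    a=np.deg2rad(a); d=np.c_[-np.diff(170*np.sin(a)),np.diff(170*np.cos(a))]; print(n,d.round(1).tolist())
E
```

```text
pos [ 519.  -402.1  236.5] jaw yaw 96.4 turn deg [ 0.   -0.05  0.03] shift mm (tool, after turn) [236.5 471.3 457.1] q [-0.71  0.51  1.07 -0.    1.56 -2.4 ] F [ 1.2 -5.   3.5] gap 39.2 t 23.05
down [[7.8, 5.1], [8.1, 4.7], [8.3, 4.3], [8.5, 3.8], [8.7, 3.3], [8.9, 2.8], [9.0, 2.3], [9.2, 1.8], [9.2, 1.3], [9.3, 0.8], [9.3, 0.3], [9.3, -0.2], [9.3, -0.7], [9.3, -1.2], [9.2, -1.7], [9.1, -2.2], [8.9, -2.7], [8.8, -3.2], [8.6, -3.7], [8.4, -4.2]]
up [[-3.3, 1.7], [-3.4, 1.6], [-3.4, 1.6], [-3.4, 1.5], [-3.5, 1.4], [-3.5, 1.3], [-3.5, 1.3], [-3.5, 1.2], [-3.6, 1.1], [-3.6, 1.0], [-3.6, 1.0], [-3.6, 0.9], [-3.7, 0.8], [-3.7, 0.7], [-3.7, 0.6], [-3.7, 0.6], [-3.7, 0.5], [-3.7, 0.4], [-3.7, 0.3], [-3.7, 0.2], [-3.7, 0.1], [-3.7, 0.1], [-3.7, -0.0], [-3.7, -0.1], [-3.7, -0.2], [-3.7, -0.3], [-3.7, -0.4], [-3.7, -0.4], [-3.7, -0.5], [-3.7, -0.6], [-3.7, -0.7], [-3.7, -0.8], [-3.6, -0.8], [-3.6, -0.9], [-3.6, -1.0], [-3.6, -1.1], [-3.6, -1.2], [-3.5, -1.2], [-3.5, -1.3], [-3.5, -1.4], [-3.4, -1.5], [-3.4, -1.5], [-3.4, -1.6], [-3.3, -1.7], [-3.3, -1.8], [-3.3, -1.8], [-3.2, -1.9], [-3.2, -2.0], [-3.1, -2.0], [-3.1, -2.1]]
```

Grip pinched at 39.2 mm. I start with the first 5 rows of the arc and check the forces.

Request:
{"name": "step_arm", "arguments": {"commands": [0.0078, 0.0051, 0, 0, 0, 0, 0.035, 0.0081, 0.0047, 0, 0, 0, 0, 0.035, 0.0083, 0.0043, 0, 0, 0, 0, 0.035, 0.0085, 0.0038, 0, 0, 0, 0, 0.035, 0.0087, 0.0033, 0, 0, 0, 0, 0.035]}}

```text
clock: 23.68
eef_pos: [497.6, -404.7, 197.1]
eef_rot: [-2.523, 1.568, -0.842]
wrist_force: [-7.3, -1.3, 14.0]
finger_gap: 39.5
```

Request:
{"name": "step_arm", "arguments": {"commands": [0.0089, 0.0028, 0, 0, 0, 0, 0.035, 0.009, 0.0023, 0, 0, 0, 0, 0.035, 0.0092, 0.0018, 0, 0, 0, 0, 0.035, 0.0092, 0.0013, 0, 0, 0, 0, 0.035, 0.0093, 0.0008, 0, 0, 0, 0, 0.035]}}

```text
clock: 24.3
eef_pos: [488.4, -405.7, 151.0]
eef_rot: [-2.896, 1.569, -1.214]
wrist_force: [-10.7, -0.4, 14.0]
finger_gap: 39.7
```

Request:
{"name": "step_arm", "arguments": {"commands": [0.0093, 0.0003, 0, 0, 0, 0, 0.035, 0.0093, -0.0002, 0, 0, 0, 0, 0.035, 0.0093, -0.0007, 0, 0, 0, 0, 0.035, 0.0093, -0.0012, 0, 0, 0, 0, 0.035, 0.0092, -0.0017, 0, 0, 0, 0, 0.035]}}

```text
clock: 24.92
eef_pos: [491.7, -405.3, 104.1]
eef_rot: [2.696, 1.57, -1.906]
wrist_force: [-11.7, -0.1, 13.1]
finger_gap: 39.6
```

```bash
python3 - <<'E'
from h import *
go([0,0,0]); manip.camera("scene"); manip.camera("top")
for p in("lever_grip","holder"):
  for cam in CM: print(p,cam,[(round(o["score"],2),o["centre"]) for o in manip.find_in(p,cam)])
a=np.deg2rad(35-15*3.15); w=place([-170*np.cos(a),-155,190+170*np.sin(a)],640.7,-231.2,np.deg2rad(6.4)); print(w,[proj(w,c) for c in CM])
E
```

```text
pos [ 491.7 -405.3  104.1] jaw yaw 96.3 turn deg [-0.   -0.06 -0.03] shift mm (tool, after turn) [104.1 444.  457.1] q [-0.75  0.55  1.32 -0.    1.27 -2.43] F [-11.7  -0.1  13.1] gap 39.6 t 24.93
lever_grip scene [(0.82, [292.3, 148.0]), (0.36, [307.0, 202.2])]
lever_grip top [(0.84, [158.1, 403.0])]
holder scene [(0.62, [310.7, 228.7]), (0.59, [162.4, 324.0])]
holder top [(0.98, [297.5, 155.7]), (0.64, [189.7, 349.1])]
[[ 492.88372755 -403.75228182  153.92979573]] [array([[274.08615286, 129.28985712]]), array([[205.16819486, 404.05285963]])]
```

Request:
{"name": "step_arm", "arguments": {"commands": [0.0091, -0.0014, 0, 0, 0, 0, 0.035, 0.0089, -0.0022, 0, 0, 0, 0, 0.035, 0.0088, -0.003, 0, 0, 0, 0, 0.035, 0.0086, -0.0037, 0, 0, 0, 0, 0.035, 0.0084, -0.0042, 0, 0, 0, 0, 0.035]}}

```text
clock: 25.85
eef_pos: [505.9, -403.7, 60.1]
eef_rot: [1.957, 1.57, -2.645]
wrist_force: [-14.1, -0.9, 12.6]
finger_gap: 39.6
```

Request:
{"name": "step_arm", "arguments": {"commands": [0, 0, 0, 0, 0, 0, 0.035]}}

```text
clock: 25.98
eef_pos: [506.1, -403.7, 59.8]
eef_rot: [1.98, 1.57, -2.622]
wrist_force: [-10.5, -1.5, 10.8]
finger_gap: 39.6
```

Request:
{"name": "step_arm", "arguments": {"commands": [0.0015, -0.0008, 0, 0, 0, 0, 0.035, 0, 0, 0, 0, 0, 0, 0.035]}}

```text
clock: 26.22
eef_pos: [506.6, -403.6, 58.7]
eef_rot: [1.859, 1.569, -2.743]
wrist_force: [-12.7, 0.0, 11.5]
finger_gap: 39.9
```

Request:
{"name": "step_arm", "arguments": {"commands": [0.0015, -0.0008, 0, 0, 0, 0, 0.035, 0, 0, 0, 0, 0, 0, 0.035]}}

```text
clock: 26.48
eef_pos: [507.3, -403.5, 57.2]
eef_rot: [1.781, 1.569, -2.821]
wrist_force: [-13.6, -0.7, 12.4]
finger_gap: 39.7
```

Request:
{"name": "step_arm", "arguments": {"commands": [0.0015, -0.0008, 0, 0, 0, 0, 0.035, 0, 0, 0, 0, 0, 0, 0.035]}}

```text
clock: 26.72
eef_pos: [508.1, -403.4, 55.7]
eef_rot: [1.823, 1.569, -2.779]
wrist_force: [-13.7, -0.2, 12.5]
finger_gap: 39.5
```

Request:
{"name": "step_arm", "arguments": {"commands": [0.002, -0.001, 0, 0, 0, 0, 0.035, 0, 0, 0, 0, 0, 0, 0.035]}}

```text
clock: 26.98
eef_pos: [509.2, -403.3, 53.8]
eef_rot: [1.908, 1.57, -2.694]
wrist_force: [-13.1, -1.0, 11.1]
finger_gap: 39.6
```

Request:
{"name": "step_arm", "arguments": {"commands": [0.002, -0.001, 0, 0, 0, 0, 0.035, 0, 0, 0, 0, 0, 0, 0.035]}}

```text
clock: 27.22
eef_pos: [510.3, -403.2, 51.8]
eef_rot: [2.055, 1.57, -2.547]
wrist_force: [-13.3, 0.7, 12.1]
finger_gap: 39.8
```

```bash
python3 - <<'E'
from h import *
s=manip.read_state(); print(s["wrist_force"],s["eef_pos"]); P=(640.7,-231.2,np.deg2rad(6.4))
manip.camera("scene"); manip.camera("top")
for p in("lever_grip","lever"):
  for cam in CM:
    for o in manip.outline_of(p,cam)[:2]: r,c=np.where(o["pixels"]); print(p,cam,round(o["score"],2),o["centre"],o["pixels"].sum(),r.min(),r.max(),c.min(),c.max())
for th in(1.0,1.05,1.1,1.15):
    a=np.deg2rad(35)-th; w=place([[-170*np.cos(a),-155,190+170*np.sin(a)],[-85*np.cos(a),-155,190+85*np.sin(a)]],*P); print(th,w[0].round(1),[proj(w,c).round(1).tolist() for c in CM])
im=manip.camera("scene"); 
# dark pixels near grip
g=im.astype(int).sum(2); sub=g[270:330,110:165]; m=(sub<120); r,c=np.where(m); print(m.sum(),r.mean()+270,c.mean()+110,r.min()+270,r.max()+270,c.min()+110,c.max()+110)
E
```

```text
[-13.29535015   0.67471379  12.05750107] [ 510.31295292 -403.18701831   51.82298518]
lever_grip scene 0.79 [302.0, 153.2] 512 281 320 129 170
lever_grip top 0.8 [154.1, 401.9] 258 138 179 395 404
lever_grip top 0.32 [226.0, 210.6] 155 220 232 201 216
lever scene 0.86 [297.8, 153.4] 642 281 321 128 171
lever scene 0.62 [313.2, 228.7] 237 303 320 222 240
1.0 [ 501.7 -402.8  125.5] [[[284.5, 133.5], [296.7, 146.9]], [[204.0, 401.0], [177.0, 399.7]]]
1.05 [ 505.1 -402.4  117.7] [[[287.6, 134.9], [298.3, 147.6]], [[203.4, 400.2], [176.7, 399.3]]]
1.1 [ 508.8 -402.   110.1] [[[290.7, 136.3], [300.0, 148.4]], [[202.7, 399.3], [176.4, 398.8]]]
1.15 [ 513.  -401.5  102.7] [[[293.9, 137.7], [301.6, 149.1]], [[201.8, 398.5], [176.1, 398.4]]]
28 289.67857142857144 133.0 282 297 128 142
```

```bash
python3 - <<'E'
from h import *
P=(640.7,-231.2,np.deg2rad(6.4))
im=manip.camera("scene"); M=[o for o in manip.outline_of("lever","scene")][0]["pixels"]
g=im.astype(int).min(2); 
print("\n".join("".join(" .:-=+*#%@"[min(9,v//26)] for v in row) for row in g[276:326,120:176]))
w=(g>170)&M; n,l,st,ce=cv2.connectedComponentsWithStats(w.astype(np.uint8)); print(st.tolist(),ce.round(1).tolist())
i=1+st[1:,4].argmax(); r,c=np.where(l==i); vx,vy,x0,y0=cv2.fitLine(np.c_[c,r].astype(np.float32),cv2.DIST_L2,0,.01,.01).ravel(); print("slope",vy/vx,x0,y0)
for th in(.9,.95,1.,1.05,1.1,1.15):
    a=np.deg2rad(35)-th; q=proj(place([[-x*np.cos(a),-155,190+x*np.sin(a)] for x in(140,40)],*P),"scene"); d=q[1]-q[0]; print(th,d[0]/d[1], "row at x0",q[0][0]+(x0-q[0][1])*d[0]/d[1])
E
```

```text
:--::-===*####**###+.:=+++*%#######################*=:::
-:::.-=*#***##*####*-.=++++#####*##############*####=:::
::::::+##**###*####*-.-+*+**##################*#####+-::
::::::+**###########+.:=+***###########**###########+-::
::::::-*####*####*===:.=****%###*###################*-::
::::::=*####*##*=......-+***###*####################*=::
::::-=*#####**==.......-+****####*###################=::
::-=+**####*==.........:+****########****############+-:
-=+*+=+##**=:...........=****%######*######**#######*+-:
+++++++**=:.............-+***###*###########**#####*+=-:
+*++++==:...............:+*******###########*###***+==-:
+++*++=.........::.....:.+*****################**+====-:
+++++*+:.......-==-::....-+***%##############*++======-:
*+*++++-......-++++=-:...-+***###########*#**+=====---::
*++++*+=......=+++**#+-..:+**#*##**#*####**+======--::::
*++++*++:.....++++#%@@#=:.=***#####*#*##*+=======-::::::
#*+*++++:.....-+++*#%%@%+--+**##*##***#+=======--::::::-
#*++++++=.....:=+++**%%@@*-+**#####**+=======--:::::::-:
**+++++++:.....:=++++*#%@@*+**####*++========-::::::::::
***+*++++:......-
[... 1519 characters left out ...]
==
#*###**#######*#*******+==========-::-===-==============
*####**######*******#***==-========-::-=================
*###***#**##**###*####**++==========-::-================
####******##*#*#########**+=--=======-:--===============
[[0, 0, 560, 420, 235118], [138, 290, 14, 11, 47], [164, 311, 8, 8, 35]] [[279.5, 209.5], [144.5, 295.1], [168.1, 314.3]]
slope 0.80494803 144.46808 295.06384
0.9 1.0242831223900435 row at x0 292.3263715123702
0.95 0.9663524053932336 row at x0 293.35200723238745
1.0 0.9039124244542721 row at x0 294.4593508653012
1.05 0.836045235080386 row at x0 295.66490154613064
1.1 0.7615978140521051 row at x0 296.9893552587752
1.15 0.6790981779809331 row at x0 298.45910539988273
```

Request:
{"name": "step_arm", "arguments": {"commands": [0.0022, -0.0013, 0, 0, 0, 0, 0.035, 0.0022, -0.0013, 0, 0, 0, 0, 0.035, 0, 0, 0, 0, 0, 0, 0.035]}}

```text
clock: 28.05
eef_pos: [512.9, -402.9, 47.4]
eef_rot: [1.964, 1.57, -2.638]
wrist_force: [-12.9, 0.8, 12.5]
finger_gap: 39.6
```

```bash
cat > rod.py <<'E'
from h import *
def rod():
    im=manip.camera("scene"); g=im.astype(int).min(2); s=manip.read_state(); print(s["eef_pos"].round(1),s["wrist_force"].round(1),s["finger_gap"])
    w=(g>170).astype(np.uint8); w[:286]=0;w[320:]=0;w[:,:136]=0;w[:,175:]=0
    # restrict to a band right of the finger
    n,l,st,ce=cv2.connectedComponentsWithStats(w)
    for i in range(1,n):
        if 20<st[i,4]<300:
            r,c=np.where(l==i); vx,vy,x0,y0=cv2.fitLine(np.c_[c,r].astype(np.float32),cv2.DIST_L2,0,.01,.01).ravel(); print(st[i].tolist(),ce[i].round(2),"slope",round(vy/vx,3))
    print("\n".join("".join(" .:-=+*#%@"[min(9,v//26)] for v in row) for row in g[288:302,130:156]))
rod()
E
python3 rod.py
```

```text
[ 512.9 -402.9   47.4] [-12.7   0.9  12.4] 39.86792521425207
[139, 286, 31, 15, 193] [152.56 291.15] slope -0.444
[136, 298, 6, 11, 52] [138.27 302.69] slope -6.985
[164, 311, 8, 7, 36] [167.97 314.03] slope 0.918
...............-+***######
......:-::......+***######
.....:=++=-.....=****%##**
.....=++++#+:...-+*#*%###*
....:++++*@@*=:.:+***####*
....:++++*%%@%*=.=****###*
.....=++++*#%@@%=-+**###*+
.....:=++++*#%@@%=+*###**=
......:=++++*#%%%%##***===
:......-*+++++*#%@@%*=====
-....-++***++++*#%%@%*====
=..:+**##***++++*#%%@%*===
+-+**####****++++**#%%#===
+=+*###***#**++++++**++++=
```

The rod is still turning, since its pixels shifted by about 1 px with no rise in force. The stop has not been reached yet, so I continue in small steps.

Request:
{"name": "step_arm", "arguments": {"commands": [0.0022, -0.0013, 0, 0, 0, 0, 0.035, 0, 0, 0, 0, 0, 0, 0.035]}}

```text
clock: 28.35
eef_pos: [513.5, -402.9, 46.5]
eef_rot: [1.749, 1.569, -2.853]
wrist_force: [-20.9, 4.7, 24.6]
finger_gap: 39.4
```

Request:
{"name": "step_arm", "arguments": {"commands": [0.0022, -0.0013, 0, 0, 0, 0, 0.035, 0, 0, 0, 0, 0, 0, 0.035]}}

```text
clock: 28.6
eef_pos: [514.3, -402.8, 45.7]
eef_rot: [1.777, 1.568, -2.825]
wrist_force: [-32.1, 8.9, 38.1]
finger_gap: 39.5
```

Request:
{"name": "step_arm", "arguments": {"commands": [0.0022, -0.0013, 0, 0, 0, 0, 0.035, 0, 0, 0, 0, 0, 0, 0.035]}}

```text
clock: 28.85
eef_pos: [515.5, -402.8, 44.8]
eef_rot: [1.847, 1.568, -2.755]
wrist_force: [-37.9, 12.3, 49.7]
finger_gap: 39.5
```

```bash
python3 rod.py
```

```text
[ 515.5 -402.8   44.8] [-37.3  12.7  49.6] 39.54969661265447
[140, 286, 30, 16, 181] [152.98 291.15] slope -0.489
[136, 299, 6, 10, 49] [138.31 302.96] slope -4.433
[164, 311, 8, 7, 37] [168.11 313.92] slope 1.042
:...............+****#####
.......::.......=****%####
......-==-:.....-+***###*#
.....-++++-:....:+**+*###*
.....=++++**+-...=*#**###*
.....++++*%@@#=:.-+***%##*
.....=+++*#%%@%*--+****##+
.....:=+++**#%@@#=+*****+=
:.....:=++++*#%%@%****+===
-.......+++++*#%%@@#*=====
=.....-+***+++**#%@@%+====
+:..-+**#***++++*#%%@%*===
+-:-+*###****++++*#%%%%+==
+++**###*****++++++**+++==
```

The force jumped from 17 N to about 60 N, so the lever is at its stop and fully down. Now I ease it back up along the arc, at about 30 mm/s.

Request:
{"name": "step_arm", "arguments": {"commands": [-0.0022, 0.0013, 0, 0, 0, 0, 0.035, -0.0022, 0.0013, 0, 0, 0, 0, 0.035, -0.0033, 0.0017, 0, 0, 0, 0, 0.035, -0.0034, 0.0016, 0, 0, 0, 0, 0.035, -0.0034, 0.0016, 0, 0, 0, 0, 0.035]}}

```text
clock: 29.52
eef_pos: [510.7, -403.2, 55.6]
eef_rot: [-2.506, 1.569, -0.824]
wrist_force: [2.1, -1.3, 8.4]
finger_gap: 39.6
```

Request:
{"name": "step_arm", "arguments": {"commands": [-0.0034, 0.0015, 0, 0, 0, 0, 0.035, -0.0035, 0.0014, 0, 0, 0, 0, 0.035, -0.0035, 0.0013, 0, 0, 0, 0, 0.035, -0.0035, 0.0013, 0, 0, 0, 0, 0.035, -0.0035, 0.0012, 0, 0, 0, 0, 0.035]}}

```text
clock: 30.15
eef_pos: [504.5, -403.9, 73.0]
eef_rot: [-2.34, 1.568, -0.658]
wrist_force: [6.6, -2.4, 6.5]
finger_gap: 39.5
```

Request:
{"name": "step_arm", "arguments": {"commands": [-0.0036, 0.0011, 0, 0, 0, 0, 0.035, -0.0036, 0.001, 0, 0, 0, 0, 0.035, -0.0036, 0.001, 0, 0, 0, 0, 0.035, -0.0036, 0.0009, 0, 0, 0, 0, 0.035, -0.0037, 0.0008, 0, 0, 0, 0, 0.035]}}

```text
clock: 30.78
eef_pos: [500.0, -404.5, 91.0]
eef_rot: [-2.301, 1.567, -0.618]
wrist_force: [8.1, -3.0, 4.4]
finger_gap: 39.8
```

Request:
{"name": "step_arm", "arguments": {"commands": [-0.0037, 0.0007, 0, 0, 0, 0, 0.035, -0.0037, 0.0006, 0, 0, 0, 0, 0.035, -0.0037, 0.0006, 0, 0, 0, 0, 0.035, -0.0037, 0.0005, 0, 0, 0, 0, 0.035, -0.0037, 0.0004, 0, 0, 0, 0, 0.035]}}

```text
clock: 31.4
eef_pos: [497.4, -404.7, 109.4]
eef_rot: [-2.262, 1.567, -0.58]
wrist_force: [10.3, -3.7, 3.4]
finger_gap: 39.7
```

Request:
{"name": "step_arm", "arguments": {"commands": [-0.0037, 0.0003, 0, 0, 0, 0, 0.035, -0.0037, 0.0002, 0, 0, 0, 0, 0.035, -0.0037, 0.0001, 0, 0, 0, 0, 0.035, -0.0037, 0.0001, 0, 0, 0, 0, 0.035, -0.0037, 0, 0, 0, 0, 0, 0.035]}}

```text
clock: 32.02
eef_pos: [496.7, -404.8, 127.6]
eef_rot: [-2.257, 1.567, -0.574]
wrist_force: [12.1, -5.2, 1.9]
finger_gap: 39.5
```

Request:
{"name": "step_arm", "arguments": {"commands": [-0.0037, -0.0006, 0, 0, 0, 0, 0.035, -0.0037, -0.0007, 0, 0, 0, 0, 0.035, -0.0037, -0.0008, 0, 0, 0, 0, 0.035, -0.0037, -0.0009, 0, 0, 0, 0, 0.035, -0.0037, -0.0009, 0, 0, 0, 0, 0.035]}}

```text
clock: 32.65
eef_pos: [499.1, -404.5, 145.5]
eef_rot: [2.994, 1.57, -1.607]
wrist_force: [1.3, -5.4, 1.6]
finger_gap: 39.6
```

Request:
{"name": "step_arm", "arguments": {"commands": [-0.0037, -0.0009, 0, 0, 0, 0, 0.035, -0.0037, -0.0009, 0, 0, 0, 0, 0.035, -0.0037, -0.001, 0, 0, 0, 0, 0.035, -0.0036, -0.001, 0, 0, 0, 0, 0.035, -0.0036, -0.001, 0, 0, 0, 0, 0.035]}}

```text
clock: 33.28
eef_pos: [504.1, -403.9, 163.7]
eef_rot: [-2.808, 1.569, -1.126]
wrist_force: [3.8, -5.0, -0.1]
finger_gap: 39.5
```

```bash
python3 - <<'E'
from h import *
go([0,0,0]); manip.camera("scene")
P=(640.7,-231.2,np.deg2rad(6.4))
im=manip.camera("scene"); g=im.astype(int).min(2)
for th in(.2,.3,.4,.5,.6):
    a=np.deg2rad(35)-th; q=proj(place([[-x*np.cos(a),-155,190+x*np.sin(a)] for x in(170,40)],*P),"scene"); print(th,q.round(1).tolist())
print("\n".join("".join(" .:-=+*#%@"[min(9,v//26)] for v in row) for row in g[240:312,105:170]))
E
```

```text
pos [ 504.1 -403.9  163.7] jaw yaw 96.4 turn deg [ 0.   -0.07  0.03] shift mm (tool, after turn) [163.7 456.2 457.3] q [-0.73  0.52  1.22 -0.    1.4  -2.41] F [ 3.8 -5.  -0.1] gap 39.5 t 33.27
0.2 [[244.2, 121.5], [294.4, 152.3]]
0.3 [[247.9, 121.8], [295.2, 152.3]]
0.4 [[252.1, 122.6], [296.1, 152.3]]
0.5 [[256.7, 123.6], [297.1, 152.5]]
0.6 [[261.7, 125.0], [298.2, 152.8]]
::::::::-============:--..=+++++*###***##***####**###**######****
:::::::::=========::...:..-++++*####***#########***#****#####****
:::::::::-====---:........:=++**#****###########*###*****###***#*
:::::--:-====--:..........:=+***%##############****#*#*#******###
::::-======--:.............=+***###############*####*********###*
::-==++==--:...............-+****#*###*##########****#*******###*
-=+++++=-:.................:+****#####*###*#*###*****###***####**
=+++++++:..................:+****%##**####**###**##**####**#####*
=+++++++-...................=********#######**####**#*###*#****#*
=+++++++=...................-+****#**#######**###***##********###
=++++++++...................:+****##*######*##**#**##**##**###
[... 3329 characters left out ...]
*****#*******+=======+++++++=-::::-==+++
*##***###*#**###******###************==========++*++=--::::--++++
*#*****#******#******##**************--========++++====-:::--=+++
*******#*****************************=:-==-=============---::-+++
#*******************#********#*******=:---:-====-=========-:--=++
#*****#***###***********************+=:::::-------=========-::-=+
#*******#**##*********#****#******+==--::::::---:-=========-----+
****#**##**#***************#****+=====--:::--==--:-========-----=
**#****************************+==--====-::-====-:--=======------
***####***********************+=-===--===::-====-::-======-------
*####**************************==========-::-====-::-=====----::-
```

Request:
{"name": "step_arm", "arguments": {"commands": [-0.0036, -0.0012, 0, 0, 0, 0, 0.035, -0.0036, -0.0013, 0, 0, 0, 0, 0.035, -0.0036, -0.0014, 0, 0, 0, 0, 0.035, -0.0035, -0.0014, 0, 0, 0, 0, 0.035, -0.0035, -0.0014, 0, 0, 0, 0, 0.035]}}

```text
clock: 34.0
eef_pos: [510.9, -403.1, 181.2]
eef_rot: [-2.724, 1.57, -1.042]
wrist_force: [6.9, -6.0, -2.0]
finger_gap: 39.4
```

Request:
{"name": "step_arm", "arguments": {"commands": [-0.0034, -0.0015, 0, 0, 0, 0, 0.035, -0.0034, -0.0015, 0, 0, 0, 0, 0.035, -0.0034, -0.0016, 0, 0, 0, 0, 0.035, 0, 0, 0, 0, 0, 0, 0.035]}}

```text
clock: 34.5
eef_pos: [515.7, -402.5, 191.4]
eef_rot: [-2.487, 1.569, -0.805]
wrist_force: [7.7, -6.5, -1.8]
finger_gap: 39.7
```

```bash
cat > rod2.py <<'E'
from h import *
def line(im):
    g=im.astype(int).min(2); pts=[]
    for r in range(258,288):
        seg=g[r,118:156]; c=np.arange(118,156); m=seg>200
        if m.sum()>=2: pts.append((np.median(c[m]),r))
    vx,vy,x0,y0=cv2.fitLine(np.array(pts,np.float32),cv2.DIST_HUBER,0,.01,.01).ravel()
    return len(pts), round(float(vy/vx),3), round(float(x0+(270-y0)*vx/vy),2)
print("home0",line(cv2.imread("pics/scene0.png")[:,:,::-1]))
print("now",line(manip.camera("scene")))
P=(640.7,-231.2,np.deg2rad(6.4))
for th in(0,.05,.1,.15,.2,.3,.4):
    a=np.deg2rad(35)-th; q=proj(place([[-x*np.cos(a),-155,190+x*np.sin(a)] for x in(140,60)],*P),"scene"); d=q[1]-q[0]; print(th,round(d[0]/d[1],3),round(q[0][1]+(270-q[0][0])*d[1]/d[0],2))
go([0,0,0])
E
python3 rod2.py
```

```text
home0 (30, 1.982, 140.98)
now (30, 1.721, 138.96)
0 1.789 139.41
0.05 1.748 138.88
0.1 1.708 138.33
0.15 1.668 137.77
0.2 1.629 137.2
0.3 1.552 135.97
0.4 1.475 134.62
pos [ 515.7 -402.5  191.3] jaw yaw 96.4 turn deg [ 0.   -0.07  0.06] shift mm (tool, after turn) [191.3 467.8 457.4] q [-0.72  0.52  1.15 -0.    1.46 -2.4 ] F [ 7.  -6.3 -1.5] gap 39.3 t 34.55
```

Request:
{"name": "step_arm", "arguments": {"commands": [-0.0034, -0.0018, 0, 0, 0, 0, 0.035, -0.0034, -0.0018, 0, 0, 0, 0, 0.035, -0.0033, -0.0018, 0, 0, 0, 0, 0.035, -0.0033, -0.0019, 0, 0, 0, 0, 0.035, -0.0033, -0.002, 0, 0, 0, 0, 0.035]}}

```text
clock: 35.17
eef_pos: [524.9, -401.4, 207.3]
eef_rot: [-2.555, 1.57, -0.873]
wrist_force: [9.8, -8.0, -5.8]
finger_gap: 39.5
```

Request:
{"name": "step_arm", "arguments": {"commands": [-0.0032, -0.002, 0, 0, 0, 0, 0.035, -0.0032, -0.002, 0, 0, 0, 0, 0.035, -0.003, -0.002, 0, 0, 0, 0, 0.035, 0, 0, 0, 0, 0, 0, 0.035]}}

```text
clock: 35.67
eef_pos: [528.8, -400.7, 213.8]
eef_rot: [1.106, 1.564, 2.787]
wrist_force: [-2.4, -7.4, -20.0]
finger_gap: 39.6
```

```bash
python3 rod2.py | grep -v "^0"
```

```text
home0 (30, 1.982, 140.98)
now (30, 1.949, 140.86)
pos [ 528.8 -400.8  213.8] jaw yaw 96.3 turn deg [ 0.    0.17 -0.33] shift mm (tool, after turn) [213.8 481.4 456.6] q [-0.7   0.54  1.07 -0.    1.53 -2.38] F [ -2.   -6.8 -19.6] gap 39.5 t 35.73
```

Request:
{"name": "step_arm", "arguments": {"commands": [-0.0015, -0.0008, 0, 0, 0, 0, 0.035, 0, 0, 0, 0, 0, 0, 0.035]}}

```text
clock: 35.98
eef_pos: [528.7, -400.7, 214.0]
eef_rot: [1.081, 1.561, 2.762]
wrist_force: [-5.9, -7.1, -26.1]
finger_gap: 39.3
```

```bash
python3 rod2.py | grep -v "^0"
```

```text
home0 (30, 1.982, 140.98)
now (30, 1.909, 140.75)
pos [ 528.7 -400.7  214. ] jaw yaw 96.3 turn deg [ 0.    0.25 -0.48] shift mm (tool, after turn) [214.  481.5 456.3] q [-0.7   0.55  1.07 -0.    1.53 -2.38] F [ -6.1  -6.9 -26.2] gap 39.4 t 36.02
```

Request:
{"name": "step_arm", "arguments": {"commands": [0.0025, 0.001, 0, 0, 0, 0, 0.035, 0, 0, 0, 0, 0, 0, 0.04, 0, 0, 0, 0, 0, 0, 0.045, 0, 0, 0, 0, 0, 0, 0.066, 0, 0, 0, 0, 0, 0, 0.066]}}

```text
clock: 36.65
eef_pos: [530.3, -400.3, 216.7]
eef_rot: [-1.888, 1.57, -0.206]
wrist_force: [0.5, -0.2, -0.3]
finger_gap: 61.6
```

Request:
{"name": "step_arm", "arguments": {"commands": [0, 0, 0, 0, 0, 0, 0.066, 0, 0, 0, 0, 0, 0, 0.066]}}

```text
clock: 36.9
eef_pos: [530.2, -400.4, 216.5]
eef_rot: [-1.83, 1.571, -0.148]
wrist_force: [0.6, 0.1, 0.9]
finger_gap: 65.9
```

```bash
python3 rod2.py | grep -v "^0"
```

```text
home0 (30, 1.982, 140.98)
now (30, 1.949, 140.86)
pos [ 530.2 -400.4  216.5] jaw yaw 96.4 turn deg [ 0. -0.  0.] shift mm (tool, after turn) [216.5 482.5 456.8] q [-0.7   0.54  1.07  0.    1.53 -2.38] F [ 0.3 -0.3  0.9] gap 66.1 t 36.95
```

Request:
{"name": "step_arm", "arguments": {"commands": [-0.02, 0, 0, 0, 0, 0, 0.066, -0.025, 0, 0, 0, 0, 0, 0.066, -0.03, 0, 0, 0, 0, 0, 0.066, -0.03, 0, 0, 0, 0, 0, 0.066, 0, 0, 0, 0, 0, 0, 0.066]}}

```text
clock: 37.58
eef_pos: [530.6, -400.8, 323.7]
eef_rot: [-2.378, 1.567, -0.696]
wrist_force: [0.1, -0.5, -0.6]
finger_gap: 66.3
```

Request:
{"name": "step_arm", "arguments": {"commands": [0, 0.05, 0, 0, 0, 0, 0.066, 0, 0.05, 0, 0, 0, 0, 0.066, 0, 0.05, 0, 0, 0, 0, 0.066, 0, 0.05, 0, 0, 0, 0, 0.066, 0, 0, 0, 0, 0, 0, 0.066]}}

```text
clock: 38.2
eef_pos: [351.3, -405.0, 320.9]
eef_rot: [2.182, 1.554, -2.463]
wrist_force: [0.6, 0.3, 0.5]
finger_gap: 65.9
```

```bash
python3 rod2.py | grep -v "^0"; python3 - <<'E'
from h import *
S=manip.camera("scene"); T=manip.camera("top"); P=(640.7,-231.2,np.deg2rad(6.4))
def box(x0,x1,w,z): return np.array([[x,y,zz] for x in(x0,x1) for y in(-w,w) for zz in(0,z)])
for cam in CM:
  for n in("holder","rest"):
    for o in manip.outline_of(n,cam): r,c=np.where(o["pixels"]); print(n,cam,round(o["score"],2),np.round(o["centre"],1),o["pixels"].sum(),r.min(),r.max(),c.min(),c.max())
print("lever top",[(o["score"],o["centre"]) for o in manip.find_in("lever","top")])
for n,b in(("head",box(-25,25,18,28)),("shank",box(-165,-25,9,18))):
  for cam in CM: print(n,cam,proj(place(b+[0,0,60],*P),cam).round(0).tolist())
g=T.astype(int).min(2); print("\n".join("".join(" .:-=+*#%@"[min(9,v//26)] for v in row) for row in g[155:225,318:372]))
d=np.abs(cv2.imread("pics/scene0.png")[:,:,::-1].astype(int)-S).max(2); print("changed scene tiles",[(r,c) for r in range(0,420,20) for c in range(0,560,20) if (d[r:r+20,c:c+20]>60).sum()>40])
E
```

```text
home0 (30, 1.982, 140.98)
now (30, 1.923, 140.81)
pos [ 352.4 -405.1  320.7] jaw yaw 93.9 turn deg [-0.   -0.52 -0.77] shift mm (tool, after turn) [320.7 324.  428.2] q [-0.91  0.21  1.29 -0.02  1.65 -2.55] F [ 0.2 -0.9 -0.6] gap 66.2 t 38.25
holder scene 0.75 [161.6 320.3] 489 150 173 303 355
holder scene 0.64 [311.8 226.6] 330 298 321 223 241
rest scene 0.72 [305.4 202.6] 9857 230 377 110 266
holder top 0.58 [298.6 157.3] 490 265 320 138 170
holder top 0.52 [189.4 350.9] 368 169 215 338 353
rest top 0.73 [176.2 360.9] 5279 135 227 320 424
rest top 0.16 [131.2 307.2] 289 125 132 282 326
lever top [(0.8, [168.0, 406.1])]
head scene [[309.0, 217.0], [301.0, 216.0], [301.0, 229.0], [294.0, 229.0], [322.0, 229.0], [315.0, 228.0], [314.0, 242.0], [307.0, 241.0]]
head top [[173.0, 348.0], [171.0, 350.0], [174.0, 337.0], [172.0, 338.0], [158.0, 346.0], [156.0, 347.0], [159.0, 335.0], [157.0, 336.0]]
shank scene [[272.0, 189.0], [267.0, 188.0], [269.0, 195.0], [264.0, 194.0], [307.0, 220.0], [302.0, 219.0], [303.0, 226.0], [298.0, 226.0]]
shank top [[215.0, 352.0], [214.0, 353.0], [216.0, 3
[... 3824 characters left out ...]
::
===========-::::::::::::::::::::::::::::::::::..:.:...
============-::::::::::::::::::::::::...::.:....::::::
changed scene tiles [(0, 120), (0, 140), (0, 180), (0, 200), (0, 220), (0, 240), (20, 100), (20, 120), (20, 180), (20, 220), (20, 240), (40, 180), (60, 180), (80, 40), (80, 60), (80, 80), (100, 60), (100, 80), (100, 100), (100, 240), (100, 260), (120, 0), (120, 20), (120, 40), (120, 60), (120, 100), (120, 240), (120, 260), (140, 0), (140, 20), (140, 40), (140, 60), (140, 100), (140, 220), (140, 240), (160, 0), (160, 120), (180, 160), (180, 180), (180, 200), (200, 180), (220, 40), (220, 60), (220, 80), (220, 140), (220, 360), (240, 0), (240, 20), (240, 360), (260, 340), (300, 220)]
```

```bash
python3 - <<'E'
from h import *
s=manip.read_state(); print(s["joints"].round(4))
A=cv2.imread("pics/scene0.png"); B=manip.camera("scene")[:,:,::-1].copy()
f=lambda im,r0,r1,c0,c1: cv2.cvtColor(im[r0:r1,c0:c1],cv2.COLOR_BGR2GRAY).astype(np.float32)
for n,w in dict(grip=(222,256,104,140),rod=(245,300,115,165),column=(255,360,165,215),rack=(175,225,340,410)).items():
    a,b=f(A,*w),f(B,*w); M=np.eye(2,3,dtype=np.float32)
    cc,M=cv2.findTransformECC(a,b,M,cv2.MOTION_TRANSLATION,(3,200,1e-6),None,3); print(n,cc,M[:,2])
P=(640.7,-231.2,np.deg2rad(6.4))
for th in(0,.05): a=np.deg2rad(35)-th; print(proj(place([-170*np.cos(a),-155,190+170*np.sin(a)],*P),"scene"))
E
```

```text
[-0.9127  0.2076  1.2872 -0.0163  1.647  -2.5539]
grip 0.9852929606843347 [-0.14197758 -0.21264492]
rod 0.9997014337027149 [ 0.00092625 -0.00468342]
column 0.9882124059956456 [-0.06534332 -0.0452492 ]
rack 0.9999472677698008 [0.01309264 0.00259664]
[[238.41602384 121.8614596 ]]
[[239.63749935 121.61025288]]
```

Request:
{"name": "step_arm", "arguments": {"commands": [0, 0, 0, 8, 0, 0, 0.066, 0, 0, 0, 8, 0, 0, 0.066, 0, 0, 0, 0, 0, 0, 0.066, 0, 0, 0, 0, 0, 0, 0.066]}}

```text
clock: 39.15
eef_pos: [352.9, -405.2, 321.1]
eef_rot: [2.453, 1.555, -2.467]
wrist_force: [-0.2, 0.1, -0.2]
finger_gap: 65.6
```

```bash
python3 - <<'E'
from h import *
go([0,0,0]); print(manip.sign_off())
E
```

```text
pos [ 352.9 -405.2  321.1] jaw yaw 78.1 turn deg [-0.   -0.72 -0.59] shift mm (tool, after turn) [321.1 428.8 323.9] q [-0.91  0.21  1.29 -0.02  1.65 -2.28] F [-0.2  0.1 -0.2] gap 65.6 t 39.15
the job is handed in; nothing more can be done
None
```

I stamped the block-head holder and handed the job in at 39 s of the 72 s allowed. One reading may count against it: the last joint read -2.554 rad against a stated range of ±2.55.

**What I did**
- I pulled the holder out of the rack by its head, turned it and laid it on the bench.
- I regrasped it by the shank, laid it across the anvil and rest, and let go.
- I pulled the lever down until the force jumped from about 17 N to about 60 N, which I took as its stop. I then eased it back up at about 30 mm/s to its home stop and released it there.

**Last checks**
- **Holder:** in both cameras its outline matches the expected pose to 1–2 px, about 2–3 mm. On the rest the shank sits about 2 mm to the -y side.
- **Lever:** the rod image matches the start picture to 0.01 px, so it is home. An earlier line fit was about 0.17 px off, which I put down to finger shading.
- **Surroundings:** I saw no sign that anything else in the scene picture had moved. The robot was touching nothing, with wrist force about 0 N.

**What disagreed or went wrong**
- **Tool height:** the reported TCP height was about 36–38 mm lower than the fingertips seen in the pictures. I corrected for this throughout, using the pictures and contact.
- **Lever travel:** the grip seems to have slipped about 10 mm between the fingers early in the pull. The tool therefore travelled further than the lever geometry predicts.
- **Joint 6:** the -2.554 rad came while I was backing away at the end. I turned it back to -2.28 rad, and I don't know whether it counts as passing the limit.

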